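# Pack a used-parts order into the divided tray

### The arm

A 6-joint arm with a two-finger parallel gripper is mounted at the origin on the work surface. World frame = base frame: x ahead of the robot, y to its left, z up, the work surface at z = 0. Lengths are in mm, angles in rad, forces in N, time in s.
With the tool pointing down it reaches from about 325 to 900 mm from the base axis. Payload 6.1 kg.
Tool frame: the origin (TCP) lies midway between the tips of the shut fingers; the grasp point (between the pads) lies 19 mm behind it (arm.tcp_to_grasp is the distance from the TCP to the grasp point, in mm); z points along the fingers, x is the direction in which the jaws open and shut, and the axes are right-handed (so a half turn about z gives the same grasp; the last joint's range is limited). The gripper opens to 87 mm and grips with 3 to 60 N. Pads are 19 mm wide; open, the fingers measure 117 mm over their backs; the gripper's body (75 mm by 190 mm) begins 51 mm behind the grasp point.
Start: joints at [-0.126, 0.22, 1.526, -0, 1.395, -0.126], TCP at [624.992, -0.003, 194.738] pointing down, gripper open.
Joint ranges: [-2.98, 2.98], [-0.91, 2.08], [0.09, 2.57], [-1.24, 4.39], [0.2, 2.65], [-2.68, 2.68]. Speed limits (rad/s): [2.57, 2.57, 3.01, 3.14, 3.14, 3.14].

### API

Orientations are given as a rotation vector (axis times angle).
In Python, from plant import readout, optics, arm, spotter gives the robot as it stands. The module is installed in compiled form; this text tells all that it offers.
- The arm moves only by the tool play_rows, never from a script. Its argument "commands" is a list of rows, each a list of 2 entries, a list of its own where there are three numbers: the shift along the tool's x, y, z in units of 40 mm (1.0 is 40 mm), then the turn about the tool's z in units of 6 degrees (1.0 is 6 degrees). In form: [[[tx, ty, tz], yaw], ...]. A call has exactly 5 rows; each row is the pose to reach, as a shift and turn from the pose commanded when the call began, along the tool's axes at that moment; what a row does not reach only later rows make up. A row lasts 1/12 s, in which the tool goes at most 41.7 mm and 7.16 degrees, less where a joint would pass 70% of its speed; a pose out of reach is approached as far as the arm can. A call with a gripper value outside its range is refused whole. "claw" is the closure, from -1 (fully open) to 1 (shut), set as the call begins (left out, the last holds). The fingers move at their own pace and stop on an object; the grip force is fixed at half the most. Time passes only in rows, so rows that repeat a pose let the fingers close, or fill a call up. It gives the time, the measured TCP pose, the force and the opening at its end, in the units of the state.
- readout.get_obs(): the state, without advancing time (a new reading comes with each control period).
- optics.snapshot(name): name is "scene" or "side" or "wrist"; returns a dict with "pixels" (480x640x3 uint8, blue, green, red), "K" (3x3 intrinsics, pixels), "dist_coeffs" ([k1, k2, p1, p2, k3] as OpenCV has them; the pictures are not rectified), "R" (3x3) and "t" (3): a world point X has camera coordinates R X + t. Camera axes: x right, y down, z forward; pixel columns grow to the right and rows downward; lengths in mm; the calibration is good to about 2 mm. A picture is of the moment at which its call begins. There is no depth.
- arm.hand_in(): hands the job in, once; it reports no verdict.
Trained networks look in a picture, given as the dict that the camera call returned (one of the last four; its "shot" number tells which), for a name from the list of things; names that differ only in an ending like _2 or _b are one class to them, and where a whole thing is asked for, a point or a joint stands for the part that bears it (a point fixed in the world has none). Each returns a list of dicts, best first, with "p" (0 to 1); they miss things now and then, are a little off and sometimes report something else, mostly with a low value. They report only what shows in the picture. A call takes as long as a camera call. They do not tell look-alikes from the thing itself.
- spotter.recognise(picture, query): "extent" ([left, top, width, height] in pixels, round what is visible of it).
- spotter.regions_of(picture, query): "region" (480x640 bool, what is visible of it) and "extent" ([left, top, width, height] in pixels, round what is visible of it).
The state is a dict: "t": time; "joint_positions": joint angles; "dq": joint speeds; "joint_efforts": joint torques, N m; "tcp_pos": TCP position; "tcp_rot": TCP orientation; "contact_force": force on the tool from outside, world axes, zero at the start; "ft_torque": the same for the moment, N m; "opening": opening from 0.0 (shut) to 1.0 (fully open).
Only numpy, scipy, OpenCV 4.12 (cv2) and the standard library are available. Lean on these libraries where they do the work, as an engineer would, in place of code of your own. Each camera call takes 0.05 s, during which the arm holds its last target.

### The job

Pack this order of used car parts from the cardboard sheet into the green divided tray: the belt pulley with the open bore over the post in the end bay, the finned control unit in the middle bay beside it, the motor in the other end bay, and the ignition coil with four towers lengthwise in the long bay. Set each part down gently, upright and flat on the floor of its bay, and let go. Leave the look-alikes (the solid pulley with a bolt in the middle and the shorter three-tower coil) and the spray can, wrench and tail lamp where they are.

Things in the scene. Friction and masses are not known exactly. Their poses are not given: they have to be found in the camera images.
- tray: Green fixed tray, any yaw. Origin: centre of underside, z up. Outside 176 (its x) by 262 (its y), floor 4 thick, rim 22 high, walls 4, inner walls 20 high. Long bay: 80 (x) by 254 (y), centre x +44, y 0. Row of three bays, each 84 (x) by 82 (y), centres x -42: post bay y +86, middle bay y 0, other end bay y -86. Post: in its bay's centre, 12 in diameter, top 22 above underside. All in mm.
- pulley_c (a point): Centre (half-way up) of the belt pulley that belongs to the order: upright steel ring 64 mm in diameter (thin ribs round its lower half add 1 mm), 52 mm high, with an open bore 30 mm in diameter all the way through, seen as a hole in the top. 0.28 to 0.56 kg. z is its axis, up. The six parts stand on a cardboard sheet 3 mm thick, their centres about 120 mm or more apart.
- coil4_c (a point): Centre of the black body of the four-tower ignition coil: block 112 mm along its x, 34 mm along its y, 50 mm high, with four grey round towers (18 mm in diameter, 6 mm high) in a row on top. z up. 0.22 to 0.45 kg.
- unit_c (a point): Centre of the control unit: aluminium block 56 mm along its x, 46 mm along its y, 54 mm high, of which the top 8 mm are five cooling fins that run along y. z up. 0.15 to 0.31 kg.
- motor_c (a point): Centre of the can of the small electric motor: upright dark steel can 44 mm in diameter, 56 mm high, with a thin shaft (6 mm in diameter, 12 mm long) standing up from the middle of its top. 0.17 to 0.34 kg. z is its axis, up.
- blank_c (a point): Centre of the solid pulley, a look-alike to leave: same 64 mm diameter and 52 mm height as the bored one, but no bore: a bolt head 8 mm high on its closed top. Leave where it is.
- coil3_c (a point): Centre of the body of the three-tower coil, a look-alike to leave: black block 84 mm along its x, 34 mm along its y, 50 mm high, three grey towers on top. Leave where it is.
- spray: Grey spray can, 58 mm in diameter, 130 mm high, standing at the far side of the bench; origin at the centre of its underside. Leave it standing.
- wrench: Steel wrench, 180 mm long, lying flat at the far left; origin on its underside near its middle, x along it. Leave it.
- lamp: Red, white and black car tail lamp, about 100 by 170 mm, 55 mm high, at the far right; origin at the centre of its underside. Leave it.
There are look-alikes about, which are no part of the job. What is shaped like the part that bears unit_c but red or yellow is not meant. What is shaped like the part that bears motor_c but red is not meant.

How it is judged (in metres and radians):
At the end, for the whole second after the job is handed in: At rest, upright (0.12 rad), on the bay floors (5 mm): bored pulley over the post (13 mm of bay centre per tray axis), unit in the middle bay (22), motor in the other end bay (24), four-tower coil in the long bay (28 across, 78 along). Everything else within 30 mm of its start (x of pulley_c in the frame of tray between -0.055 and -0.029 m and y of pulley_c in the frame of tray between 0.073 and 0.099 m and z of pulley_c in the frame of tray between 0.025 and 0.035 m and angle between each of pulley_c, unit_c, motor_c, coil4_c's own z axis and vertical below 0.12 rad and linear speed of each of pulley, unit, motor, coil4 below 0.02 m/s and x of unit_c in the frame of tray between -0.064 and -0.02 m and y of unit_c in the frame of tray between -0.022 and 0.022 m and z of unit_c in the frame of tray between 0.026 and 0.036 m and x of motor_c in the frame of tray between -0.066 and -0.018 m and y of motor_c in the frame of tray between -0.11 and -0.062 m and z of motor_c in the frame of tray between 0.027 and 0.037 m and x of coil4_c in the frame of tray between 0.016 and 0.072 m and y of coil4_c in the frame of tray between -0.078 and 0.078 m and z of coil4_c in the frame of tray between 0.024 and 0.034 m and distance of each of blank_c, coil3_c, spray, wrench, lamp from where it was at the start of the episode below 0.03 m); the robot touches nothing.
It fails at once if a look-alike (solid pulley, three-tower coil) is shifted by more than 30 mm (distance of any of blank_c, coil3_c from where it was at the start of the episode above 0.03 m).
It fails at once if the spray can, wrench or tail lamp is shifted by more than 30 mm (distance of any of spray, wrench, lamp from where it was at the start of the episode above 0.03 m).
It fails at once if a part is dropped or slammed into the tray (over 0.7 m/s low above it) ((horizontal distance between pulley_c and tray below 0.14 m and z of pulley_c in the frame of tray below 0.075 m and linear speed of pulley above 0.7 m/s) or (horizontal distance between coil4_c and tray below 0.14 m and z of coil4_c in the frame of tray below 0.075 m and linear speed of coil4 above 0.7 m/s) or (horizontal distance between unit_c and tray below 0.14 m and z of unit_c in the frame of tray below 0.075 m and linear speed of unit above 0.7 m/s) or (horizontal distance between motor_c and tray below 0.14 m and z of motor_c in the frame of tray below 0.075 m and linear speed of motor above 0.7 m/s)).
It also fails if it takes over 109 s, if anything falls off the work surface, if the arm or the gripper's body presses on something with over 40 N, if the wrist force passes 120 N, or if a joint passes its speed limit or range.

## Working session

There is one attempt and no reset: what is moved stays moved. The work goes in short steps, Python scripts to look and compute and a tool call to move; the robot and the scene stay as the last step left them, time stands still between calls to the robot, and variables do not carry over. Pictures are saved under pics/ and viewed, and the job is handed in when it is done.

Besides the shell and the picture viewer there is one more tool, called after "Request:" as a command line: name --argument value ..., lists and objects as JSON in quotes. play_rows: Moves the arm, as the interface text tells. Its arguments: {"type":"object","properties":{"commands":{"type":"array"},"claw":{"type":"number"}},"required":["commands"]}

```bash
mkdir -p pics; cat > h.py <<'E'
import numpy as np, cv2
from plant import readout, optics, arm, spotter
def snap(n,f=None):
    s=optics.snapshot(n)
    if f: cv2.imwrite('pics/'+f,s['pixels'])
    return s
def ray(s,uv):
    uv=np.array(uv,float).reshape(-1,1,2)
    p=cv2.undistortPoints(uv,np.array(s['K']),np.array(s['dist_coeffs'])).reshape(-1,2)
    d=np.c_[p,np.ones(len(p))]@np.array(s['R']); c=-np.array(s['R']).T@np.array(s['t'])
    return c,d
def onz(s,uv,z):
    c,d=ray(s,uv); k=(z-c[2])/d[:,2]; return c+k[:,None]*d
def proj(s,X):
    r,_=cv2.Rodrigues(np.array(s['R'])); p,_=cv2.projectPoints(np.array(X,float).reshape(-1,1,3),r,np.array(s['t'],float),np.array(s['K']),np.array(s['dist_coeffs'])); return p.reshape(-1,2)
E
python3 - <<'E'
from h import *
for n in ['scene','side','wrist']:
    s=snap(n,n+'0.png'); print(n,-np.array(s['R']).T@s['t'],np.array(s['R'])[2].round(2),s['K'][0][0])
o=readout.get_obs();print({k:np.round(v,3) for k,v in o.items()})
print(arm.tcp_to_grasp)
E
```

```text
scene [1272.9045975  -504.69798812  714.53241522] [-0.68  0.46 -0.57] 455.35729687567004
side [-283.12602968 1243.76734975  867.31023377] [ 0.48 -0.74 -0.48] 623.7473122376033
wrist [624.09717607  74.5608554  384.97079274] [-0.   -0.27 -0.96] 411.3841496914917
{'t': np.float64(0.15), 'joint_positions': array([-0.126,  0.221,  1.527,  0.   ,  1.395, -0.126]), 'dq': array([-0.   , -0.002, -0.003,  0.   , -0.001,  0.   ]), 'joint_efforts': array([ 1.0000e-03, -4.9519e+01, -3.8788e+01,  7.0000e-02,  5.3000e-02,
       -0.0000e+00]), 'tcp_pos': array([6.24478e+02, 9.90000e-02, 1.93878e+02]), 'tcp_rot': array([-3.141e+00, -0.000e+00,  2.000e-03]), 'contact_force': array([0.404, 0.413, 0.19 ]), 'ft_torque': array([-0.022,  0.034, -0.042]), 'opening': np.float64(1.004)}
18.700000000000003
```

View pics/scene0.png

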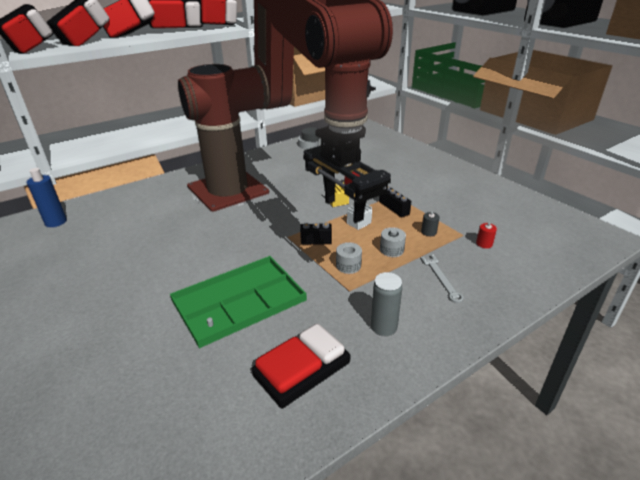

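View pics/side0.png

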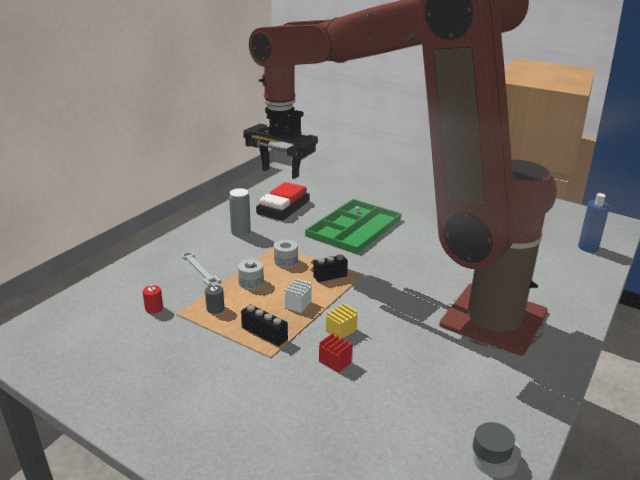

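View pics/wrist0.png

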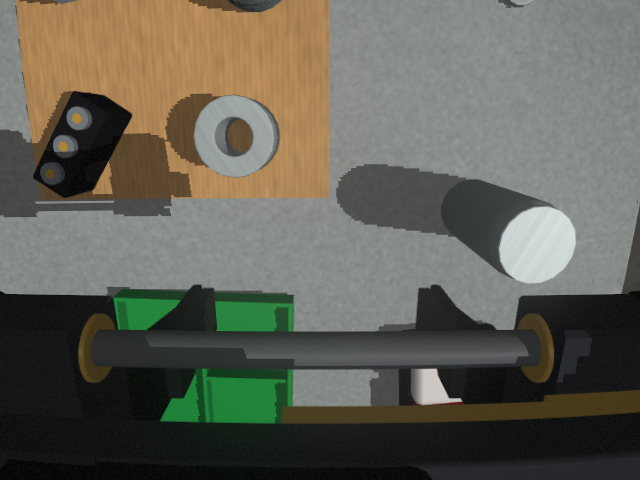

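The side view shows the four-tower coil at (264,324), the aluminium unit at (298,295), the dark motor at (214,298), the bored pulley at (286,253), the bolted pulley at (251,273) and the three-tower coil at (330,267). The decoys are yellow (342,320) and red (335,352) units and a red motor (153,298). Next I'll measure with the networks.

```bash
python3 - <<'E'
from h import *
for n in ['side','scene','wrist']:
    s=snap(n)
    for q in ['tray','pulley_c','coil4_c','unit_c','motor_c','blank_c','coil3_c','spray','wrench','lamp']:
        r=spotter.recognise(s,q)
        print(n,q,[(round(x['p'],2),[int(v) for v in x['extent']],
            onz(s,[x['extent'][0]+x['extent'][2]/2,x['extent'][1]+x['extent'][3]/2],28)[0][:2].round().tolist()) for x in r[:5]])
s=snap('side'); p=s['pixels'][170:390,140:410]; cv2.imwrite('pics/crop.png',cv2.resize(p,None,fx=2.9,fy=2.7,interpolation=cv2.INTER_CUBIC))
E
```

```text
side tray [(0.83, [307, 203, 95, 49], [478.0, -162.0])]
side pulley_c [(0.77, [275, 242, 22, 23], [556.0, 67.0]), (0.15, [313, 251, 33, 30], [424.0, 59.0])]
side coil4_c [(0.82, [243, 304, 45, 38], [412.0, 350.0])]
side unit_c [(0.96, [318, 334, 32, 38], [231.0, 352.0]), (0.89, [325, 302, 34, 33], [280.0, 237.0]), (0.7, [281, 280, 25, 32], [423.0, 224.0])]
side motor_c [(0.69, [142, 284, 22, 30], [692.0, 426.0])]
side blank_c [(0.61, [234, 257, 28, 30], [579.0, 203.0])]
side coil3_c [(0.66, [312, 253, 36, 28], [421.0, 61.0]), (0.37, [255, 182, 57, 37], [753.0, -195.0]), (0.21, [235, 256, 27, 31], [581.0, 198.0])]
side spray [(0.75, [229, 189, 22, 45], [817.0, -59.0])]
side wrench [(0.8, [182, 252, 36, 32], [694.0, 255.0])]
side lamp [(0.76, [254, 182, 57, 39], [750.0, -184.0])]
scene tray [(0.71, [168, 255, 139, 92], [544.0, -231.0])]
scene pulley_c [(0.87, [334, 243, 29, 30], [565.0, 67.0]), (0.54, [421, 210, 18, 29], [574.0, 343.0])]
scene coil4_c [(0.85, [378, 187, 30, 29], [422.0, 346.0])]
scene unit_c [(0.73, [349, 205, 21, 24], [431.0, 211.0]), (0.5, [330, 183, 18, 22], [288.0,
[... 405 characters left out ...]
, 35.0]), (0.46, [169, 256, 137, 90], [544.0, -229.0])]
scene wrench [(0.57, [420, 254, 42, 51], [756.0, 190.0])]
scene lamp [(0.58, [250, 324, 100, 83], [777.0, -214.0])]
wrist tray [(0.79, [114, 287, 180, 139], [514.0, -144.0])]
wrist pulley_c [(0.63, [191, 92, 86, 82], [556.0, 70.0])]
wrist coil4_c []
wrist unit_c [(0.58, [51, 1, 23, 6], [415.0, 178.0])]
wrist motor_c [(0.46, [30, 88, 104, 110], [421.0, 65.0])]
wrist blank_c [(0.95, [228, 3, 48, 7], [574.0, 170.0])]
wrist coil3_c [(0.59, [228, 1, 47, 7], [574.0, 171.0])]
wrist spray [(0.58, [440, 175, 134, 107], [799.0, -13.0])]
wrist wrench [(0.59, [504, 1, 27, 7], [789.0, 175.0])]
wrist lamp [(0.93, [399, 321, 94, 83], [755.0, -151.0])]
```

View pics/crop.png

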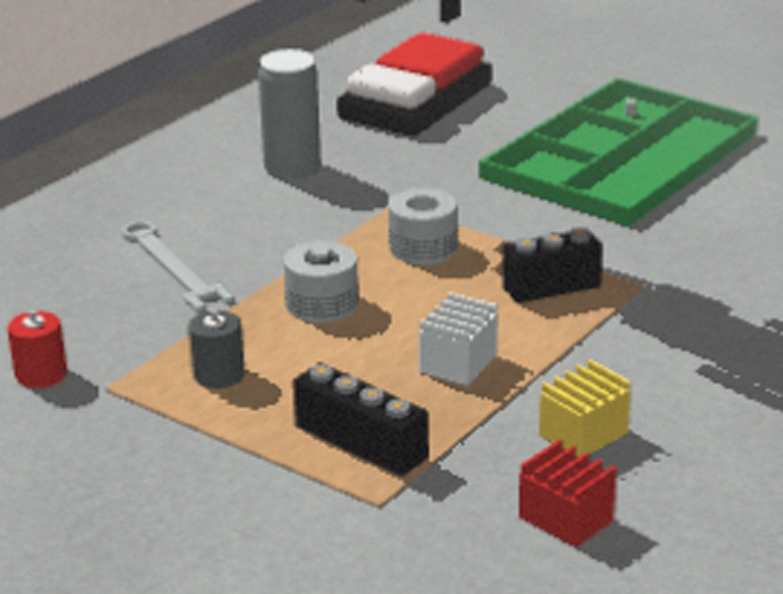

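Request:
play_rows --commands '[[[-3.1,-3.3,-1.5],0],[[-3.1,-3.3,-1.5],0],[[-3.1,-3.3,-1.5],0],[[-3.1,-3.3,-1.5],0],[[-3.1,-3.3,-1.5],0]]' --claw -1

```text
t: 2.27
tcp_pos: [499.1, 134.4, 256.5]
tcp_rot: [-3.14, -0.002, -0.002]
contact_force: [1.4, 0.8, 1.3]
opening: 1.001
```

```bash
python3 - <<'E'
from h import *
s=snap('wrist','w1.png')
o=readout.get_obs();print(o['t'],o['tcp_pos'],o['tcp_rot'])
E
```

```text
2.3167 [498.22613961 136.63975893 258.06546314] [-3.13855196 -0.00524553 -0.00391114]
```

View pics/w1.png

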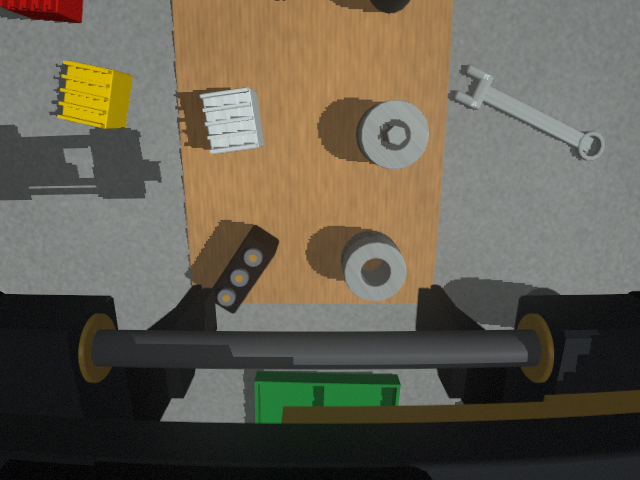

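Visible here: bored pulley at (375,271), bolted pulley at (394,134), grey unit at (232,120), three-tower coil at (245,270). I'll shift further +y to see the motor and the four-tower coil.

Request:
play_rows --commands '[[[-0.2,-3.0,0],0],[[-0.2,-3.0,0],0],[[-0.2,-3.0,0],0],[[-0.2,-3.0,0],0],[[-0.2,-3.0,0],0]]'

```text
t: 2.73
tcp_pos: [492.5, 253.6, 254.5]
tcp_rot: [3.141, 0.006, -0.0]
contact_force: [0.9, -0.2, 0.2]
opening: 1.002
```

```bash
python3 - <<'E'
from h import *
import pickle
s=snap('wrist','w2.png');pickle.dump(s,open('w2.pkl','wb'))
o=readout.get_obs();print(o['t'],o['tcp_pos'],o['tcp_rot'])
E
```

```text
2.7833 [492.83867875 252.30450985 254.46869204] [ 3.14084492e+00  2.85587803e-03 -4.71361861e-04]
```

View pics/w2.png

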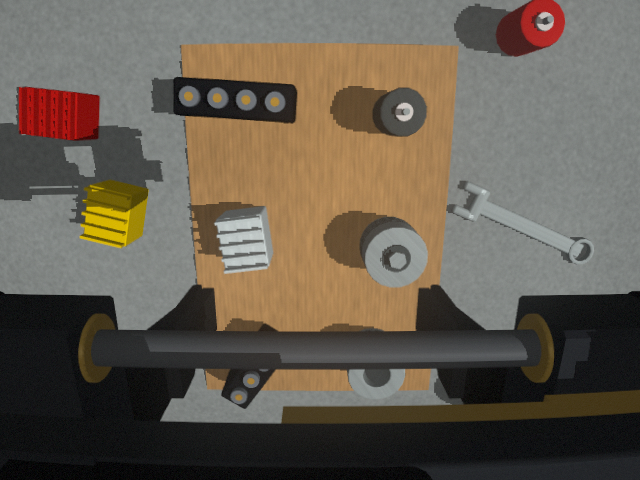

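```bash
cat > ov.py <<'E'
from h import *
def circ(c,r,z,n=40):
    a=np.linspace(0,2*np.pi,n); return np.c_[c[0]+r*np.cos(a),c[1]+r*np.sin(a),np.full(n,z)]
def rect(c,lx,ly,yaw,z):
    p=np.array([[1,1],[-1,1],[-1,-1],[1,-1],[1,1]])*[lx/2,ly/2]; R=np.array([[np.cos(yaw),-np.sin(yaw)],[np.sin(yaw),np.cos(yaw)]])
    q=p@R.T+c; return np.c_[q,np.full(5,z)]
def draw(s,img,polys,k,off,col=(255,0,255)):
    for P in polys:
        u=(proj(s,P)-off)*k; cv2.polylines(img,[np.round(u).astype(int)],False,col,1)
E
python3 - <<'E'
from ov import *; import pickle
s=pickle.load(open('w2.pkl','rb'))
tow=onz(s,[(189,97),(217,98),(246,100),(275,101)],59);print(tow.round(1))
ct=tow.mean(0)[:2]; d=tow[3]-tow[0]; yc=np.arctan2(d[1],d[0]); print('coil',ct,yc)
m=onz(s,[(403,112)],59+6)[0][:2];print('motor',m)
u=onz(s,[(243,240)],57)[0][:2]
g=s['pixels']
# unit bright mask
hsv=cv2.cvtColor(g,cv2.COLOR_BGR2HSV); 
yu=np.radians(6)
print('unit',u); bl=onz(s,[(397,258)],63)[0];print('blank',bl)
k=2.6;off=np.array([140,60]);img=cv2.resize(g[60:290,140:440],None,fx=k,fy=k,interpolation=cv2.INTER_CUBIC)
draw(s,img,[rect(ct,112,34,yc,53),rect(ct,112,34,yc,3),circ(m,22,59),circ(m,22,3),rect(u,56,46,yu,57),rect(u,56,46,yu,3),circ(bl,32,55)],k,off)
cv2.imwrite('pics/ov2.png',img)
E
```

```text
[[376.7 356.   59. ]
 [402.3 354.7  59. ]
 [428.5 352.7  59. ]
 [454.6 351.7  59. ]]
coil [415.53600057 353.7958161 ] -0.054098118517588736
motor [569.11500443 342.63356767]
unit [420.17841471 221.54701368]
blank [571.31537247 205.40466405  63.        ]
```

View pics/ov2.png

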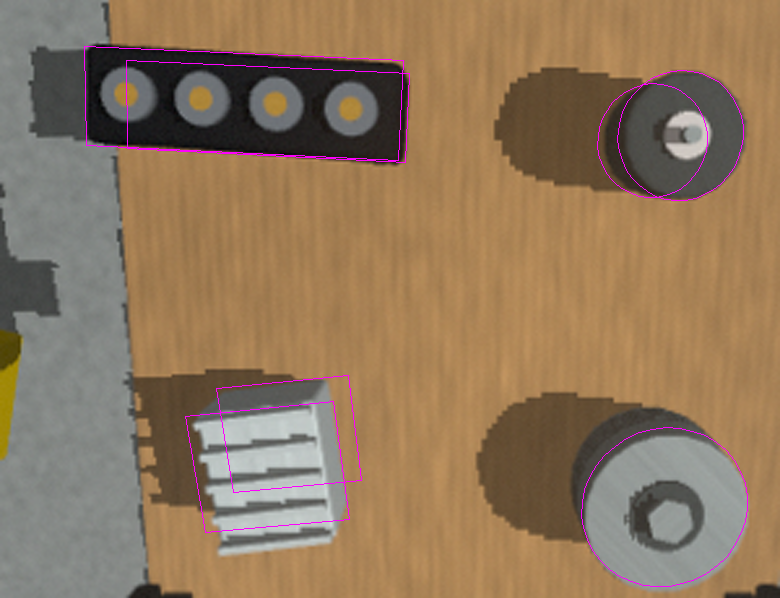

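```bash
python3 - <<'E'
from ov import *; import pickle
s=pickle.load(open('w2.pkl','rb'));g=s['pixels']
k=4;off=np.array([190,180]);img=cv2.resize(g[180:300,190:300],None,fx=k,fy=k,interpolation=cv2.INTER_CUBIC)
img2=img.copy()
u=onz(s,[(243,241)],57)[0][:2];print(u)
draw(s,img2,[rect(u,46,56,0.05,57),rect(u,46,56,0.05,3)],k,off)
cv2.imwrite('pics/ov3.png',np.hstack([img,img2])[:, :800])
E
```

```text
[420.13224085 220.52763806]
```

View pics/ov3.png

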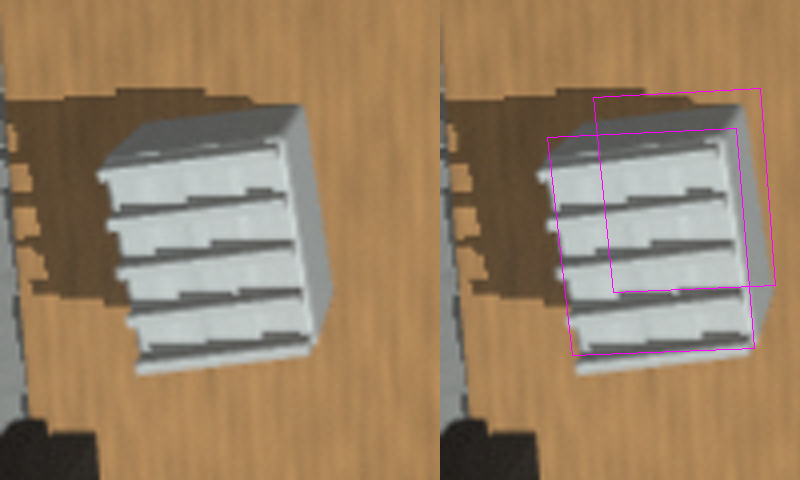

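Request:
play_rows --commands '[[[0.5,5.0,-1.5],0],[[0.5,5.0,-1.5],0],[[0.5,5.0,-1.5],0],[[0.5,5.0,-1.5],0],[[0.5,5.0,-1.5],0]]'

```text
t: 3.2
tcp_pos: [512.5, 50.0, 315.0]
tcp_rot: [3.141, -0.002, 0.001]
contact_force: [0.5, 0.1, -0.8]
opening: 0.999
```

Request:
play_rows --commands '[[[0,5.0,-0.5],0],[[0,5.0,-0.5],0],[[0,5.0,-0.5],0],[[0,5.0,-0.5],0],[[0,5.0,-0.5],0]]'

```text
t: 3.62
tcp_pos: [511.6, -151.2, 334.8]
tcp_rot: [3.14, -0.006, 0.0]
contact_force: [0.9, 0.4, 0.3]
opening: 0.999
```

Request:
play_rows --commands '[[[0,3.0,0],0],[[0,3.0,0],0],[[0,3.0,0],0],[[0,3.0,0],0],[[0,3.0,0],0]]'

```text
t: 4.03
tcp_pos: [511.2, -269.8, 333.5]
tcp_rot: [-3.141, 0.009, 0.002]
contact_force: [-0.9, -0.4, 0.3]
opening: 1.001
```

```bash
python3 - <<'E'
from h import *
import pickle
s=snap('wrist','w3.png');pickle.dump(s,open('w3.pkl','wb'))
o=readout.get_obs();print(o['t'],o['tcp_pos'],o['tcp_rot'])
E
```

```text
4.0833 [ 511.71872902 -268.14243204  333.89359671] [-3.14078612e+00  5.65665266e-03  1.27329858e-03]
```

View pics/w3.png

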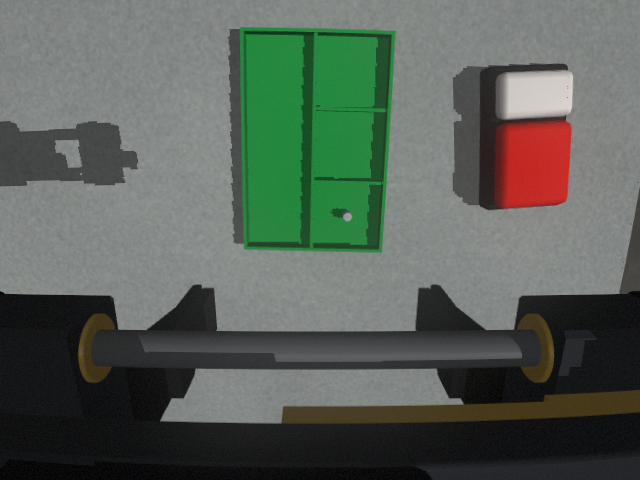

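```bash
python3 - <<'E'
from ov import *; import pickle
from scipy.optimize import least_squares
s=pickle.load(open('w3.pkl','rb'));g=s['pixels']
hsv=cv2.cvtColor(g,cv2.COLOR_BGR2HSV); m=cv2.inRange(hsv,(45,100,40),(80,255,255)); m[290:]=0
m=cv2.morphologyEx(m,cv2.MORPH_CLOSE,np.ones((9,9)))
c=max(cv2.findContours(m,0,1)[0],key=cv2.contourArea)
q=cv2.approxPolyDP(cv2.convexHull(c),6,True).reshape(-1,2);print(q)
X=onz(s,q,22)[:,:2];print(X.round(1))
print(np.linalg.norm(X-np.roll(X,1,0),axis=1))
post=onz(s,[(347,216)],22)[0];print('post',post)
ctr=X.mean(0)
i=np.argsort(X[:,0]);
L=X[i[:2]];Rr=X[i[2:]];yaw=[];
for P in(L,Rr):
    P=P[np.argsort(P[:,1])];d=P[0]-P[1]; yaw.append(np.arctan2(d[1],d[0])-np.pi/2)
print(ctr,yaw)
yw=np.mean(yaw); R=np.array([[np.cos(yw),-np.sin(yw)],[np.sin(yw),np.cos(yw)]])
print('post pred',ctr+R@[-42,86])
k=2.9;off=np.array([200,10]);img=cv2.resize(g[10:260,200:440],None,fx=3,fy=2.4,interpolation=cv2.INTER_CUBIC)
img=cv2.resize(g[10:260,200:440],None,fx=2.4,fy=2.4,interpolation=cv2.INTER_CUBIC)
draw(s,img,[rect(ctr,176,262,yw,22),rect(ctr,176,262,yw,0),circ(ctr+R@[-42,86],6,22)],2.4,off)
cv2.imwrite('pics/ov4.png',img)
E
```

```text
[[240  27]
 [394  31]
 [380 252]
 [244 248]]
[[ 425.1  -81.8]
 [ 599.7  -87.2]
 [ 591.5 -349. ]
 [ 417.6 -342.6]]
[260.95353311 174.64577576 261.8502137  173.97432401]
post [ 548.50773094 -301.7823724    22.        ]
[ 508.45329562 -215.15833273] [np.float64(-3.170365241270821), np.float64(-3.1729468163443237)]
post pred [ 547.84925629 -302.38194355]
```

View pics/ov4.png

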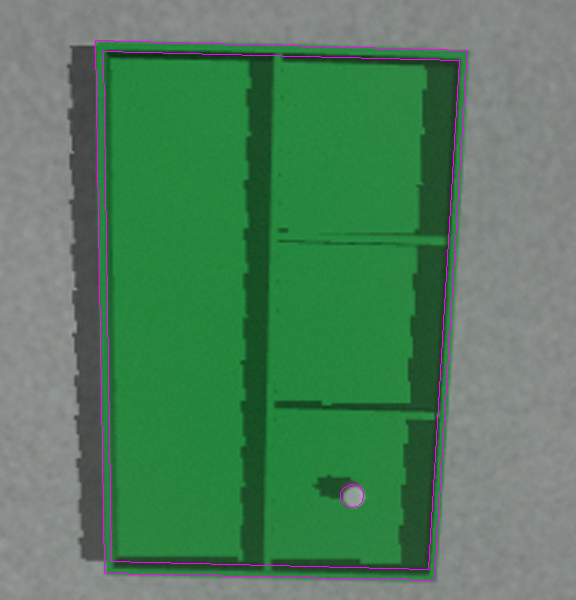

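Request:
play_rows --commands '[[[0.6,-4.5,1.5],0],[[0.6,-4.5,1.5],0],[[0.6,-4.5,1.5],0],[[0.6,-4.5,1.5],0],[[0.6,-4.5,1.5],0]]'

```text
t: 4.5
tcp_pos: [535.9, -81.8, 273.2]
tcp_rot: [-3.14, -0.005, 0.001]
contact_force: [0.2, 0.0, -1.0]
opening: 0.999
```

Request:
play_rows --commands '[[[0.5,-3.0,1.85],0],[[0.5,-3.0,1.85],0],[[0.5,-3.0,1.85],0],[[0.5,-3.0,1.85],0],[[0.5,-3.0,1.85],0]]'

```text
t: 4.92
tcp_pos: [554.4, 38.1, 197.4]
tcp_rot: [-3.14, -0.009, 0.008]
contact_force: [-0.8, -0.3, -0.1]
opening: 1.001
```

```bash
cat > p.py <<'E'
from ov import *
import pickle
E
python3 - <<'E'
from p import *
s=snap('wrist','w4.png');pickle.dump(s,open('w4.pkl','wb'))
r=spotter.regions_of(s,'pulley_c')
for x in r[:3]: print(x['p'],x['extent'])
o=readout.get_obs();print(o['t'],o['tcp_pos'],o['tcp_rot'])
P=onz(s,[(r[0]['extent'][0]+r[0]['extent'][2]/2,r[0]['extent'][1]+r[0]['extent'][3]/2)],50)[0];print(P)
img=s['pixels'].copy(); draw(s,img,[circ(P,32,55),circ(P,15,55)],1,np.zeros(2)); cv2.imwrite('pics/ov5.png',img)
E
```

```text
0.75 [282.3, 142.5, 79.8, 78.6]
5.0167 [556.22765352  34.39414049 200.50930777] [ 3.14118691e+00  4.42177522e-03 -6.73311734e-04]
[557.86913542  69.82142525  50.        ]
```

View pics/ov5.png

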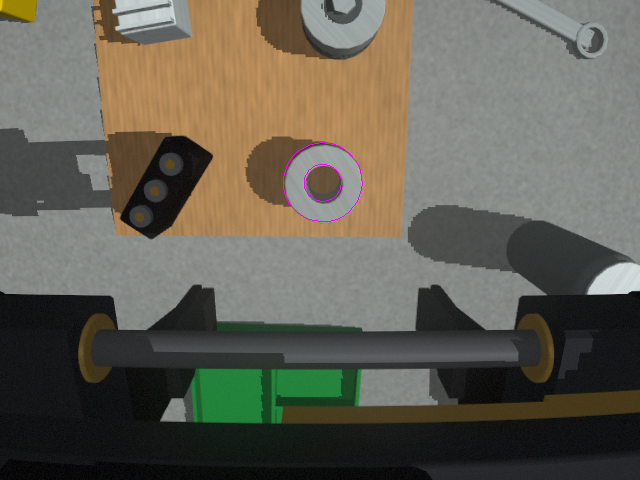

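Request:
play_rows --commands '[[[0,-0.95,0],0],[[0,-0.95,1.0],0],[[0,-0.95,1.9],0],[[0,-0.95,2.6],0],[[0,-0.95,3.0],0]]'

```text
t: 5.43
tcp_pos: [555.4, 70.2, 78.2]
tcp_rot: [3.141, -0.001, -0.004]
contact_force: [0.4, 0.3, 0.2]
opening: 0.998
```

Request:
play_rows --commands '[[[0,0,0.6],0],[[0,0,1.1],0],[[0,0,1.34],0],[[0,0,1.34],0],[[0,0,1.34],0]]'

```text
t: 5.85
tcp_pos: [557.5, 70.6, 27.8]
tcp_rot: [3.141, -0.001, 0.001]
contact_force: [-0.6, 0.4, 0.5]
opening: 1.0
```

Request:
play_rows --commands '[[[0,0,0],0],[[0,0,0],0],[[0,0,0],0],[[0,0,0],0],[[0,0,0],0]]' --claw 1

```text
t: 6.27
tcp_pos: [557.6, 71.4, 27.5]
tcp_rot: [3.142, 0.0, 0.003]
contact_force: [1.0, 0.3, 2.5]
opening: 0.708
```

Request:
play_rows --commands '[[[0,0,0],0],[[0,0,0],0],[[0,0,0],0],[[0,0,0],0],[[0,0,0],0]]'

```text
t: 6.68
tcp_pos: [557.2, 71.5, 27.6]
tcp_rot: [-3.142, -0.0, -0.001]
contact_force: [-1.4, 0.1, 6.1]
opening: 0.328
```

```bash
python3 - <<'E'
from p import *
s=snap('wrist','w5.png'); s=snap('side'); cv2.imwrite('pics/s5.png',cv2.resize(s['pixels'][150:350,150:420],None,fx=2.9,fy=2.9))
o=readout.get_obs();print(o['t'],o['tcp_pos'],o['opening'],o['contact_force'])
E
```

```text
6.7833 [556.71739938  71.46859858  27.50778952] 0.23819215351655168 [-4.48039836 -0.83856078  7.38330827]
```

View pics/s5.png

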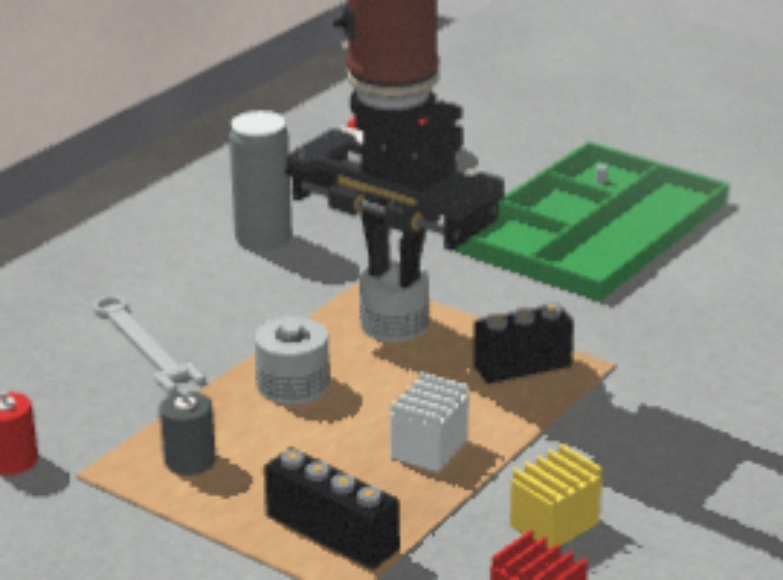

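View pics/w5.png

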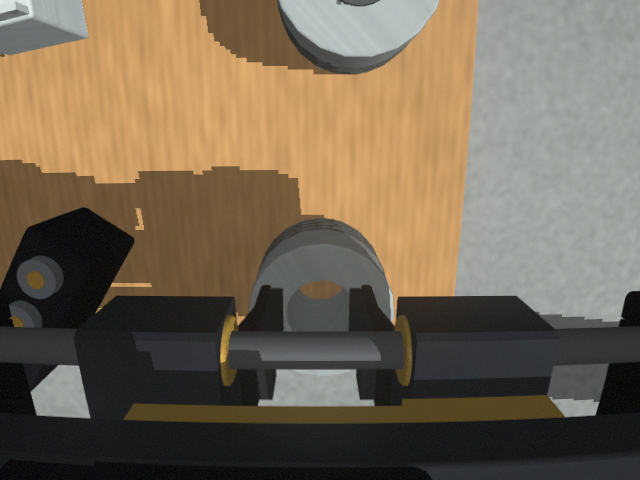

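```bash
python3 - <<'E'
from p import *
s=snap('wrist'); img=s['pixels'].copy()
print(-np.array(s['R']).T@s['t'])
draw(s,img,[circ((558,70),32,55),circ((558,70),15,55)],1,np.zeros(2))
for z in(27.5,46,66): draw(s,img,[circ((557,71.4),3,z)],1,np.zeros(2),(0,255,255)); print(proj(s,[557,71.4,z]))
cv2.imwrite('pics/ov6.png',img)
s=snap('side'); img=s['pixels'].copy()
draw(s,img,[circ((558,70),32,55),circ((557,71.4),3,27.5)],1,np.zeros(2))
cv2.imwrite('pics/ov7.png',cv2.resize(img[200:280,230:340],None,fx=6,fy=6))
o=readout.get_obs();print(o['t'],o['tcp_pos'],o['opening'],o['contact_force'])
E
```

```text
[556.2023262  146.01099903 218.74858936]
[[317.89705673 283.29885789]]
[[318.0493416  298.14202099]]
[[318.24921805 317.68252653]]
6.8833 [555.96096897  71.56340624  27.37118161] 0.13867729373699456 [-6.37591295  0.76438261  8.989952  ]
```

View pics/ov6.png

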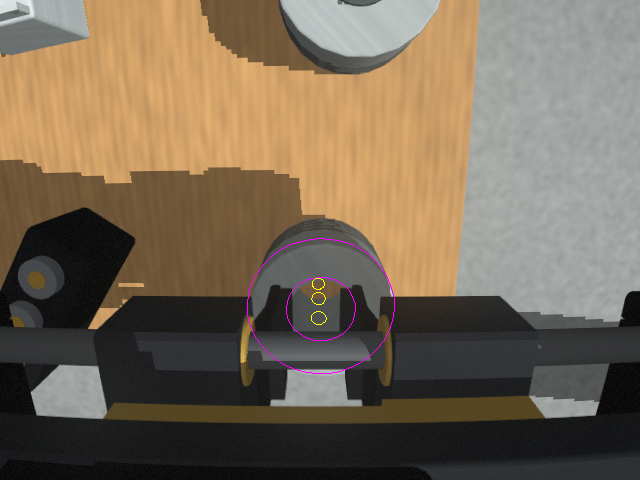

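View pics/ov7.png

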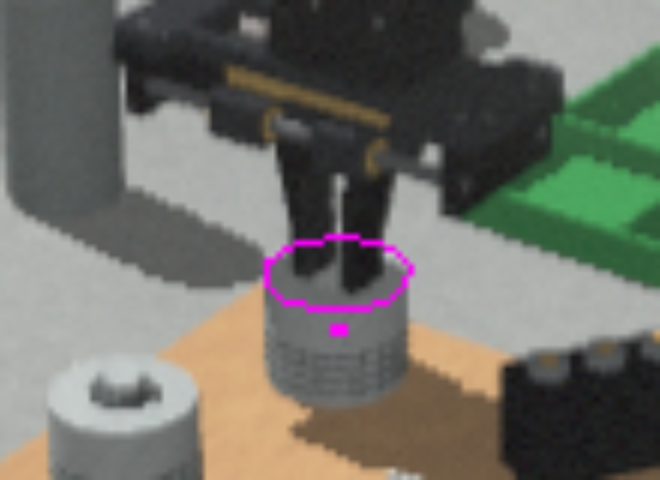

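Request:
play_rows --commands '[[[0,0,0],0],[[0,0,0],0],[[0,0,0],0],[[0,0,0],0],[[0,0,0],0]]' --claw -1

```text
t: 7.3
tcp_pos: [558.2, 71.3, 27.6]
tcp_rot: [3.141, -0.0, 0.004]
contact_force: [2.8, -0.4, 6.9]
opening: 0.433
```

```bash
python3 - <<'E'
from p import *
s=snap('wrist'); img=s['pixels'].copy()
draw(s,img,[circ((558,70),32,55),circ((558,70),15,55),circ((571.3,205.4),32,55)],1,np.zeros(2))
cv2.imwrite('pics/ov8.png',img)
s=snap('side'); img=s['pixels'].copy()
cv2.imwrite('pics/s8.png',cv2.resize(img[200:280,230:340],None,fx=6,fy=6))
o=readout.get_obs();print(o['t'],o['tcp_pos'],o['opening'],o['contact_force'])
E
```

```text
7.4 [558.11340647  71.26896934  27.63232354] 0.5235890006770842 [ 2.80600382 -0.54497272  5.26862765]
```

View pics/ov8.png

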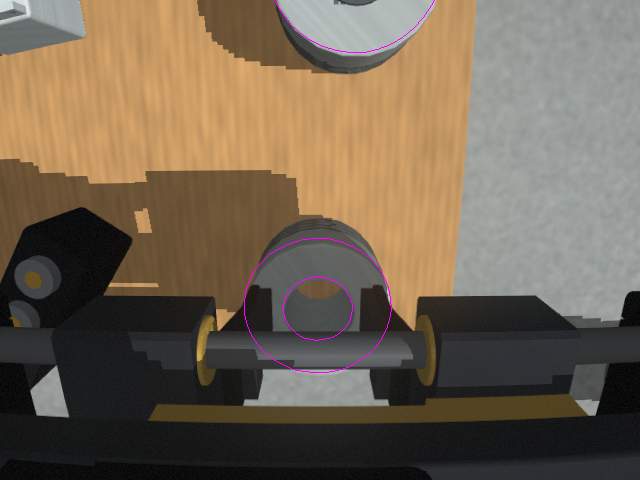

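View pics/s8.png

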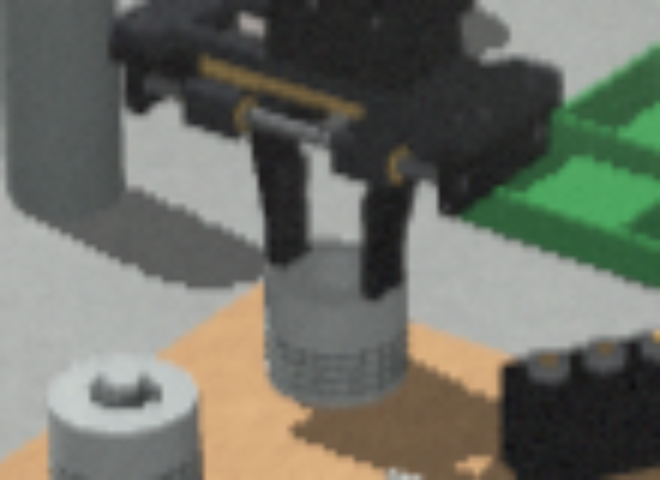

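Request:
play_rows --commands '[[[0,0,0],0],[[0,0,0],0],[[0,0,0],0],[[0,0,0],0],[[0,0,0],0]]' --claw -1

```text
t: 7.82
tcp_pos: [556.4, 71.4, 27.0]
tcp_rot: [3.142, 0.0, -0.002]
contact_force: [-1.8, 0.2, 5.2]
opening: 0.906
```

Request:
play_rows --commands '[[[0,0,0],0],[[0,0,0.1],0],[[0,0,0.2],0],[[0,0,0.3],0],[[0,0,0.4],0]]'

```text
t: 8.23
tcp_pos: [569.7, 71.3, 19.3]
tcp_rot: [-3.141, 0.0, -0.041]
contact_force: [14.1, 0.1, 30.9]
opening: 1.002
```

```bash
python3 - <<'E'
from p import *
s=snap('wrist','w9.png')
s=snap('side'); img=s['pixels'].copy()
cv2.imwrite('pics/s9.png',cv2.resize(img[200:280,230:340],None,fx=6,fy=6))
o=readout.get_obs();print(o['t'],o['tcp_pos'],o['opening'],o['contact_force'])
E
```

```text
8.3333 [569.93270094  71.26925857  19.42711415] 1.0018553804304655 [10.91154749  0.42095915 24.835213  ]
```

View pics/w9.png

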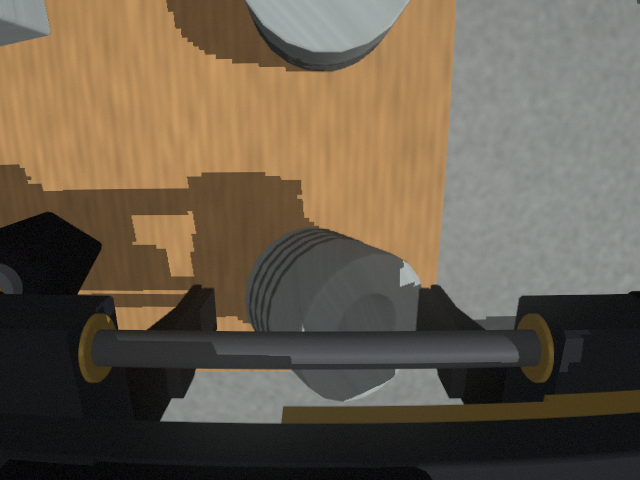

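View pics/s9.png

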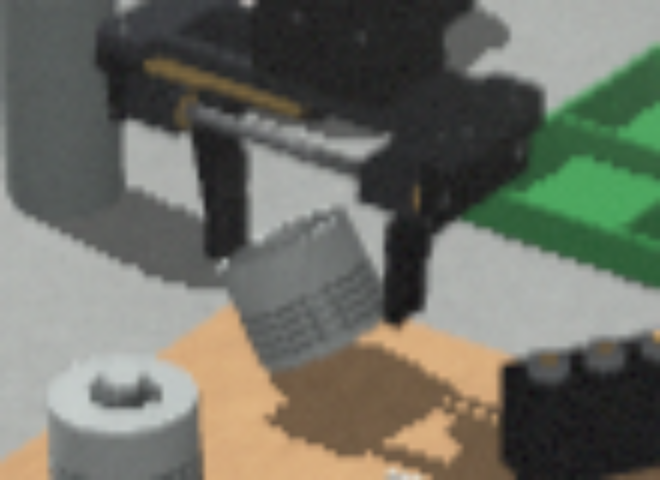

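Request:
play_rows --commands '[[[0,0,-0.05],0],[[0,0,-0.1],0],[[0,0,-0.2],0],[[0,0,-0.3],0],[[0,0,-0.4],0]]'

```text
t: 8.75
tcp_pos: [556.7, 71.4, 27.2]
tcp_rot: [-3.142, -0.0, 0.001]
contact_force: [-0.3, -0.2, 0.8]
opening: 1.0
```

```bash
python3 - <<'E'
from p import *
s=snap('side'); img=s['pixels'].copy()
for uv in [(296.7,253.3),(267.5,242.5)]:
    c,d=ray(s,[uv]); k=(75-c[1])/d[0,1]; print(c+k*d[0])
cv2.imwrite('pics/s10.png',cv2.resize(img[200:280,230:340],None,fx=6,fy=6))
o=readout.get_obs();print(o['t'],o['tcp_pos'],o['tcp_rot'],o['opening'],o['contact_force'],o['joint_positions'])
E
```

```text
[518.98473885  75.          44.99275495]
[614.61541407  75.          47.23454545]
8.8 [556.45477649  71.40247955  27.25681265] [-3.14158861e+00 -1.49848143e-04  1.22212008e-03] 0.9954262330458178 [ 0.07577617 -0.50945885  0.29873066] [-1.29415134e-02  2.51883007e-01  1.82645466e+00 -7.20514496e-06
  1.06403299e+00 -1.30334104e-02]
```

View pics/s10.png

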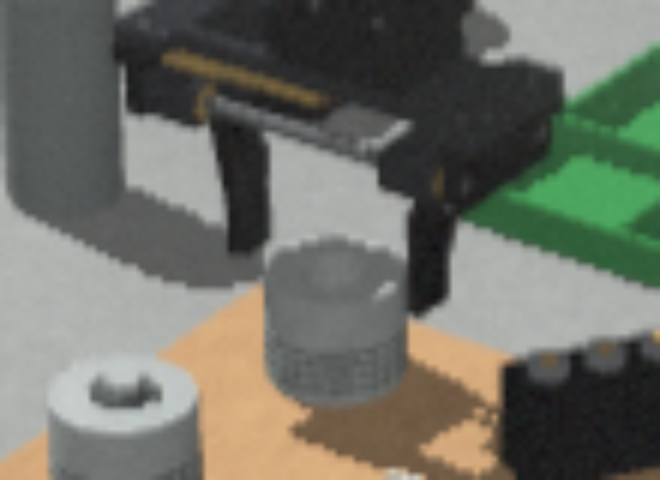

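Request:
play_rows --commands '[[[0,0,-0.5],0],[[0,0,-1],0],[[0,0,-1.5],0],[[0,0,-2],0],[[0,0,-2],0]]' --claw 0.8

```text
t: 9.22
tcp_pos: [558.6, 71.4, 109.8]
tcp_rot: [3.142, 0.0, 0.006]
contact_force: [0.6, 0.4, 1.3]
opening: 0.704
```

Request:
play_rows --commands '[[[0,0,0],0],[[0,0,0],0],[[0,0,0],0],[[0,0,0],0],[[0,0,0],0]]'

```text
t: 9.63
tcp_pos: [555.9, 71.4, 105.4]
tcp_rot: [-3.142, 0.0, 0.004]
contact_force: [0.4, -0.3, 0.6]
opening: 0.326
```

Request:
play_rows --commands '[[[0,0,0],0],[[0,0,0],0],[[0,0,0],0],[[0,0,0],0],[[0,0,0],0]]'

```text
t: 10.05
tcp_pos: [556.9, 71.4, 106.8]
tcp_rot: [-3.142, -0.0, -0.0]
contact_force: [-0.7, 0.2, -0.4]
opening: 0.103
```

```bash
python3 - <<'E'
from p import *
o=readout.get_obs();print(o['t'],o['tcp_pos'],o['opening'],o['contact_force']); t=o['tcp_pos']
s=snap('side'); img=s['pixels'].copy()
for dz in (0,19,30,70): img=cv2.circle(img,tuple(np.round(proj(s,t+[0,0,dz])[0]).astype(int)),0,(255,0,255),-1)
a=cv2.resize(img[180:280,230:340],None,fx=5,fy=5)
s=snap('scene'); img=s['pixels'].copy(); print(proj(s,t))
for dz in (0,19,30,70): img=cv2.circle(img,tuple(np.round(proj(s,t+[0,0,dz])[0]).astype(int)),0,(255,0,255),-1)
cv2.imwrite('pics/s11.png',a);cv2.imwrite('pics/sc11.png',cv2.resize(img[170:290,290:420],None,fx=5,fy=5))
E
```

```text
10.05 [556.88834807  71.37962889 106.76913738] 0.10343743405614447 [-0.7093377   0.2438753  -0.41085263]
[[349.46970291 230.46986749]]
```

View pics/s11.png

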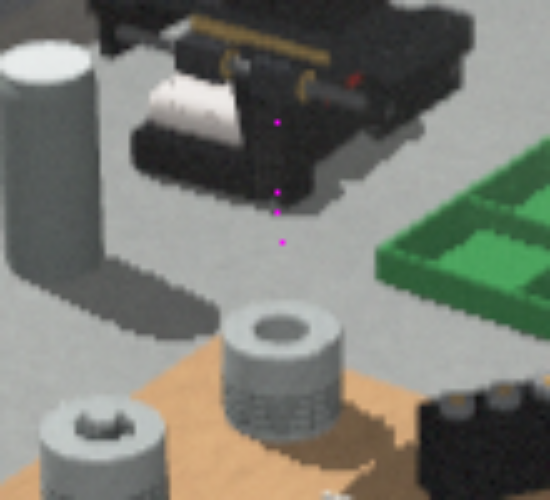

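View pics/sc11.png

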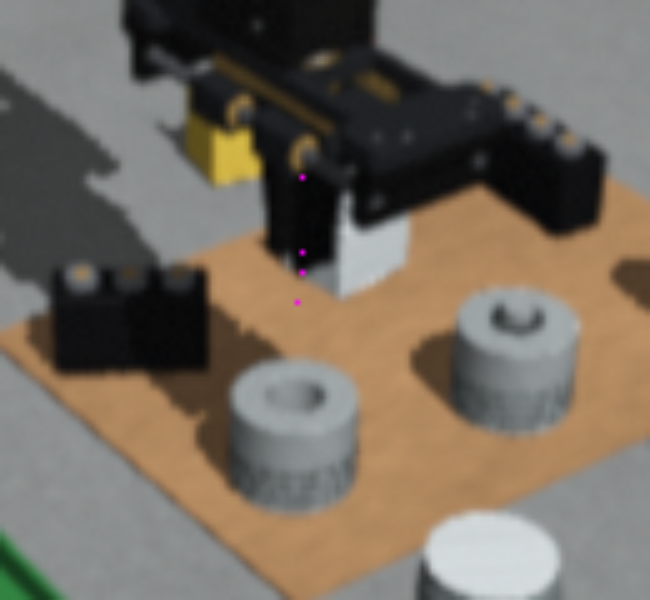

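The real fingertips sit about 27 mm above the reported TCP in both fixed views, so the first close went over the top of the pulley. The pulley is standing again. I'll re-measure it and grasp 25 mm deeper.

Request:
play_rows --commands '[[[0,0.95,-1],0],[[0,0.95,-2],0],[[0,0.95,-2],0],[[0,0.95,-2],0],[[0,0.95,-2],0]]' --claw -1

```text
t: 10.57
tcp_pos: [557.5, 33.3, 187.6]
tcp_rot: [3.142, -0.001, 0.003]
contact_force: [-0.3, 0.4, -0.3]
opening: 0.396
```

```bash
python3 - <<'E'
from p import *
s=snap('wrist','w12.png')
r=spotter.regions_of(s,'pulley_c')
for x in r[:3]: print(x['p'],x['extent'])
o=readout.get_obs();print(o['t'],o['tcp_pos'],o['tcp_rot'])
x=r[0]['extent']
P=onz(s,[(x[0]+x[2]/2,x[1]+x[3]/2)],50)[0];print(P)
P=P*0+[558.3,70.5,0]
img=s['pixels'].copy(); draw(s,img,[circ(P,32,55),circ(P,15,55)],1,np.zeros(2)); cv2.imwrite('pics/ov12.png',cv2.resize(img[100:300,200:440],None,fx=3,fy=3))
E
```

```text
0.86 [273.1, 135.8, 81.8, 79.5]
10.6667 [555.87694596  33.72668348 185.20463307] [-3.14132567e+00 -4.34752433e-04  3.56357116e-03]
[555.50708399  71.00500256  50.        ]
```

View pics/ov12.png

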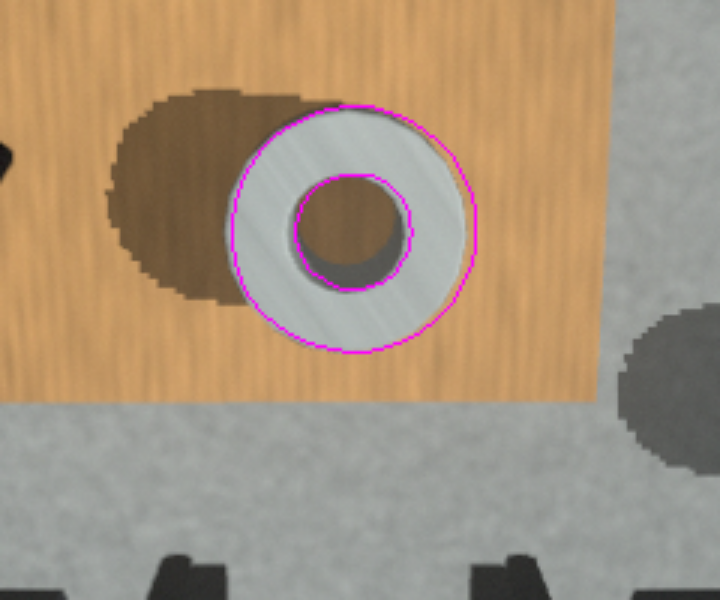

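Request:
play_rows --commands '[[[-0.02,-0.93,0],0],[[-0.02,-0.93,0.6],0],[[-0.02,-0.93,1.2],0],[[-0.02,-0.93,1.8],0],[[-0.02,-0.93,2.2],0]]'

```text
t: 11.08
tcp_pos: [553.1, 71.4, 94.2]
tcp_rot: [-3.141, -0.002, 0.01]
contact_force: [-0.9, -0.3, 0.4]
opening: 0.868
```

Request:
play_rows --commands '[[[0,0,0],0],[[0,0,0],0],[[0,0,0.4],0],[[0,0,0.9],0],[[0,0,1.4],0]]'

```text
t: 11.5
tcp_pos: [557.9, 70.7, 44.2]
tcp_rot: [3.142, 0.0, 0.006]
contact_force: [0.3, 0.8, -0.2]
opening: 0.997
```

Request:
play_rows --commands '[[[0,0,0.3],0],[[0,0,0.6],0],[[0,0,0.9],0],[[0,0,0.95],0],[[0,0,0.95],0]]'

```text
t: 11.92
tcp_pos: [555.6, 70.6, 4.1]
tcp_rot: [-3.142, 0.0, 0.002]
contact_force: [0.1, -0.1, -0.0]
opening: 0.999
```

Request:
play_rows --commands '[[[0,0,0],0],[[0,0,0],0],[[0,0,0],0],[[0,0,0],0],[[0,0,0],0]]' --claw 1

```text
t: 12.33
tcp_pos: [556.6, 70.6, 5.3]
tcp_rot: [-3.142, 0.0, -0.002]
contact_force: [0.7, -0.2, 3.1]
opening: 0.712
```

Request:
play_rows --commands '[[[0,0,0],0],[[0,0,0],0],[[0,0,0],0],[[0,0,0],0],[[0,0,0],0]]'

```text
t: 12.75
tcp_pos: [556.7, 70.6, 5.4]
tcp_rot: [3.142, -0.0, 0.002]
contact_force: [-0.2, 0.8, 5.4]
opening: 0.715
```

Request:
play_rows --commands '[[[0,0,-0.3],0],[[0,0,-0.8],0],[[0,0,-1.5],0],[[0,0,-2.3],0],[[0,0,-2.5],0]]'

```text
t: 13.17
tcp_pos: [558.3, 70.6, 109.3]
tcp_rot: [3.142, 0.0, 0.009]
contact_force: [2.6, 0.4, -4.3]
opening: 0.712
```

Request:
play_rows --commands '[[[0,0.5,0],0],[[0,1.3,0],0],[[0,2.2,0],0],[[0,3.1,0],0],[[0,4,0],0]]'

```text
t: 13.58
tcp_pos: [554.5, -90.4, 103.0]
tcp_rot: [-3.141, -0.001, 0.004]
contact_force: [1.7, -0.1, -5.4]
opening: 0.712
```

Request:
play_rows --commands '[[[0,0.9,0],0],[[0,1.8,0],0],[[-0.1,2.7,0],0],[[-0.2,3.5,0],0],[[-0.2,4,0],0]]'

```text
t: 14.0
tcp_pos: [545.8, -252.3, 102.8]
tcp_rot: [-3.141, 0.003, 0.005]
contact_force: [0.3, -0.1, -4.8]
opening: 0.715
```

Request:
play_rows --commands '[[[0,0.6,0],0],[[0,1.0,0],0],[[0,1.2,0],0],[[0,1.3,0],0],[[0,1.3,0],0]]'

```text
t: 14.42
tcp_pos: [547.7, -301.2, 104.0]
tcp_rot: [-3.141, 0.001, 0.002]
contact_force: [-0.0, 0.7, -3.5]
opening: 0.71
```

```bash
python3 - <<'E'
from p import *
s=snap('side'); cv2.imwrite('pics/s13.png',cv2.resize(s['pixels'][150:270,280:440],None,fx=5,fy=5))
s=snap('wrist','w13.png'); 
o=readout.get_obs();print(o['t'],o['tcp_pos'],o['tcp_rot'],o['opening'],o['contact_force'])
E
```

```text
14.5167 [ 548.04253032 -300.12678987  104.31446566] [-3.14049728e+00 -1.20429937e-03  9.91266970e-04] 0.718671060533792 [-0.54023959 -0.60964397 -4.18955856]
```

View pics/s13.png

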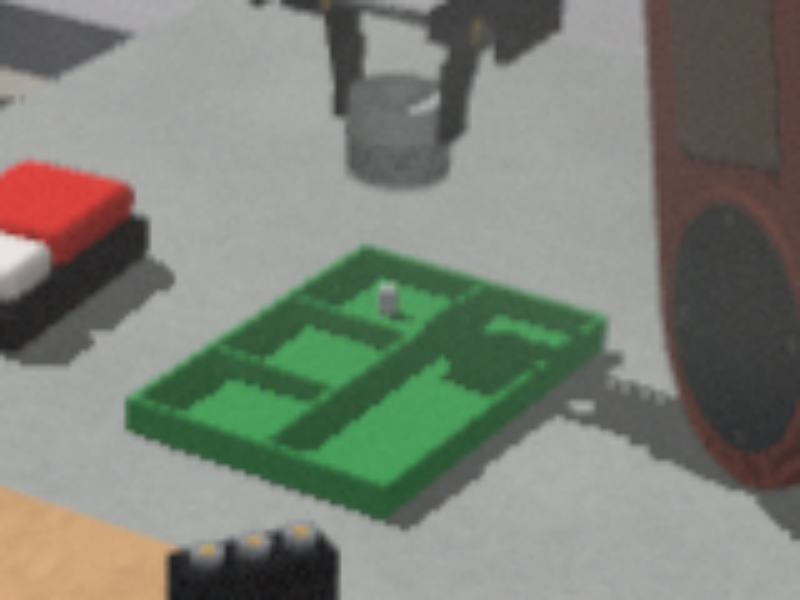

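View pics/w13.png

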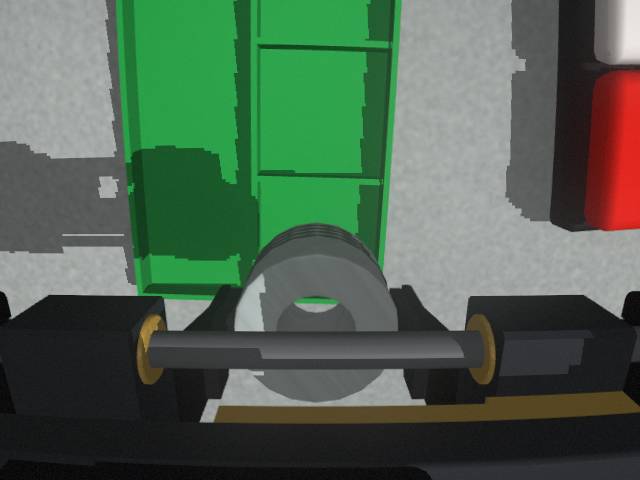

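Request:
play_rows --commands '[[[0,0.03,0.4],0],[[0,0.03,0.8],0],[[0,0.03,1.2],0],[[0,0.03,1.6],0],[[0,0.03,1.9],0]]'

```text
t: 14.93
tcp_pos: [547.8, -300.7, 27.3]
tcp_rot: [-3.14, -0.003, 0.002]
contact_force: [-0.5, 1.0, -4.6]
opening: 0.714
```

Request:
play_rows --commands '[[[0,0,0.15],0],[[0,0,0.25],0],[[0,0,0.35],0],[[0,0,0.42],0],[[0,0,0.48],0]]'

```text
t: 15.35
tcp_pos: [548.6, -303.0, 10.1]
tcp_rot: [3.141, 0.0, 0.002]
contact_force: [0.3, -0.1, -4.8]
opening: 0.715
```

Request:
play_rows --commands '[[[0,0,0.03],0],[[0,0,0.06],0],[[0,0,0.09],0],[[0,0,0.1],0],[[0,0,0.1],0]]'

```text
t: 15.77
tcp_pos: [548.4, -303.0, 6.4]
tcp_rot: [3.141, -0.0, 0.001]
contact_force: [-2.4, 0.1, 0.5]
opening: 0.718
```

Request:
play_rows --commands '[[[0,0,0],0],[[0,0,0],0],[[0,0,0],0],[[0,0,0],0],[[0,0,0],0]]' --claw -1

```text
t: 16.18
tcp_pos: [548.3, -302.8, 5.7]
tcp_rot: [3.141, 0.0, 0.001]
contact_force: [-0.0, -0.7, 0.9]
opening: 0.968
```

Request:
play_rows --commands '[[[0,0,-0.2],0],[[0,0,-0.6],0],[[0,0,-1.2],0],[[0,0,-2],0],[[0,0,-2.6],0]]'

```text
t: 16.6
tcp_pos: [548.5, -302.9, 112.1]
tcp_rot: [3.141, 0.0, 0.002]
contact_force: [0.8, -0.1, -0.2]
opening: 0.997
```

```bash
python3 - <<'E'
from p import *
s=snap('side'); cv2.imwrite('pics/s14.png',cv2.resize(s['pixels'][150:270,280:440],None,fx=5,fy=5))
o=readout.get_obs();print(o['t'],o['tcp_pos'],o['tcp_rot'],o['opening'],o['contact_force'])
E
```

```text
16.65 [ 551.40098302 -304.93745697  118.16191718] [3.13573855e+00 2.12657534e-04 1.27064860e-02] 0.9987517863815512 [ 2.30698528 -1.82734548  3.33848712]
```

View pics/s14.png

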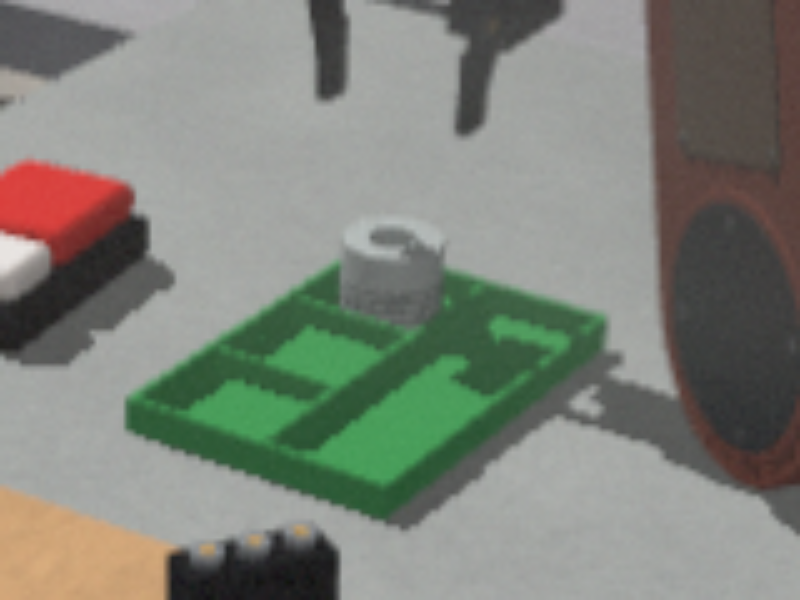

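Request:
play_rows --commands '[[[-0.5,-1,-1],0],[[-1,-2,-1.5],0],[[-1.2,-3,-2],0],[[-1.2,-4,-2.2],0],[[-1.2,-4.5,-2.2],0]]'

```text
t: 17.07
tcp_pos: [500.4, -125.9, 199.6]
tcp_rot: [3.14, -0.003, 0.006]
contact_force: [1.6, 0.9, -0.2]
opening: 1.004
```

Request:
play_rows --commands '[[[-0.4,-0.9,0],0],[[-0.8,-1.8,0],0],[[-1.2,-2.7,0],0],[[-1.6,-3.6,0],0],[[-2.0,-4.5,0],0]]'

```text
t: 17.48
tcp_pos: [419.4, 55.0, 197.4]
tcp_rot: [-3.142, 0.001, -0.002]
contact_force: [1.4, 1.2, 1.0]
opening: 0.999
```

Request:
play_rows --commands '[[[0,-1,0],-0.5],[[0,-2,0],-1.25],[[0,-2.7,0],-1.25],[[0,-3,0],-1.25],[[0,-3,0],-1.25]]'

```text
t: 17.9
tcp_pos: [419.9, 176.1, 197.4]
tcp_rot: [-3.133, -0.212, -0.001]
contact_force: [-0.7, -0.4, -0.5]
opening: 1.0
```

```bash
python3 - <<'E'
from p import *
from scipy.spatial.transform import Rotation as Ro
s=snap('wrist','w15.png');pickle.dump(s,open('w15.pkl','wb'))
o=readout.get_obs();print(o['t'],o['tcp_pos'],o['tcp_rot'],o['opening'])
R=Ro.from_rotvec(o['tcp_rot']).as_matrix();print(np.degrees(np.arctan2(R[1,0],R[0,0])))
u=(419,216.8);y=0.13
img=s['pixels'].copy(); draw(s,img,[rect(u,46,56,y,57),rect(u,46,56,y,3)],1,np.zeros(2)); cv2.imwrite('pics/ov15.png',img)
E
```

```text
17.95 [420.05461529 174.57559904 197.20026468] [3.13444670e+00 2.10266130e-01 6.90056487e-04] 1.0031354462730473
7.675575883968426
```

View pics/ov15.png

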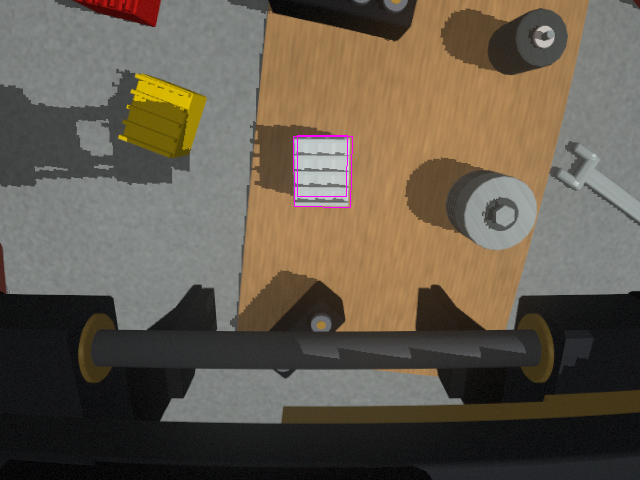

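Request:
play_rows --commands '[[[0.11,-1.03,0],0],[[0.11,-1.03,0.9],0],[[0.11,-1.03,1.8],0],[[0.11,-1.03,2.6],0],[[0.11,-1.03,3.2],0]]'

```text
t: 18.37
tcp_pos: [418.1, 213.4, 66.3]
tcp_rot: [3.134, 0.204, -0.004]
contact_force: [0.2, -0.9, -0.3]
opening: 1.001
```

Request:
play_rows --commands '[[[0,0,0.4],0],[[0,0,0.8],0],[[0,0,1.2],0],[[0,0,1.55],0],[[0,0,1.57],0]]'

```text
t: 18.78
tcp_pos: [417.4, 212.8, 3.6]
tcp_rot: [3.133, 0.203, -0.007]
contact_force: [-0.2, -0.3, 0.4]
opening: 0.994
```

Request:
play_rows --commands '[[[0,0,0],0],[[0,0,0],0],[[0,0,0],0],[[0,0,0],0],[[0,0,0],0]]' --claw 1

```text
t: 19.2
tcp_pos: [420.1, 215.1, 7.0]
tcp_rot: [-3.134, -0.205, -0.003]
contact_force: [-0.2, -0.1, -0.8]
opening: 0.708
```

Request:
play_rows --commands '[[[0,0,0],0],[[0,0,0],0],[[0,0,0],0],[[0,0,0],0],[[0,0,0],0]]'

```text
t: 19.62
tcp_pos: [419.4, 215.1, 6.3]
tcp_rot: [-3.135, -0.206, -0.0]
contact_force: [-0.8, 0.1, 3.7]
opening: 0.525
```

Request:
play_rows --commands '[[[0,0,-0.3],0],[[0,0,-0.8],0],[[0,0,-1.5],0.5],[[0,0,-2.2],1.2],[[0,0,-2.5],1.5]]'

```text
t: 20.03
tcp_pos: [420.8, 215.5, 109.2]
tcp_rot: [-3.14, 0.047, -0.006]
contact_force: [0.8, 0.9, -0.9]
opening: 0.525
```

Request:
play_rows --commands '[[[0.3,0.5,0],0],[[0.6,1.3,0],0],[[0.9,2.2,0],0],[[1.2,3.1,0],0],[[1.5,4,0],0]]'

```text
t: 20.45
tcp_pos: [474.8, 52.1, 105.6]
tcp_rot: [-3.141, 0.04, 0.001]
contact_force: [0.8, 0.4, -2.9]
opening: 0.529
```

Request:
play_rows --commands '[[[0.4,0.9,0],0],[[0.8,1.8,0],0],[[1.2,2.7,0],0],[[1.6,3.5,0],0],[[2.0,4.2,0],0]]'

```text
t: 20.87
tcp_pos: [550.5, -119.0, 105.3]
tcp_rot: [-3.141, 0.043, 0.002]
contact_force: [0.5, -0.2, -2.2]
opening: 0.527
```

Request:
play_rows --commands '[[[0.05,0.8,0],0],[[0.05,1.5,0],0],[[0.05,2.1,0],0],[[0.05,2.5,0],0],[[0.05,2.5,0],0]]'

```text
t: 21.28
tcp_pos: [549.4, -219.6, 105.4]
tcp_rot: [3.141, -0.046, -0.001]
contact_force: [-0.5, -0.1, -1.9]
opening: 0.525
```

```bash
python3 - <<'E'
from p import *
s=snap('side'); cv2.imwrite('pics/s16.png',cv2.resize(s['pixels'][150:270,280:440],None,fx=5,fy=5))
o=readout.get_obs();print(o['t'],o['tcp_pos'],o['tcp_rot'],o['opening'],o['contact_force'])
E
```

```text
21.3333 [ 549.46601065 -217.60296025  105.36635387] [-3.14062453e+00  4.48653113e-02  1.46623285e-03] 0.5250028648413904 [ 0.30104758  0.86702202 -1.09737501]
```

View pics/s16.png

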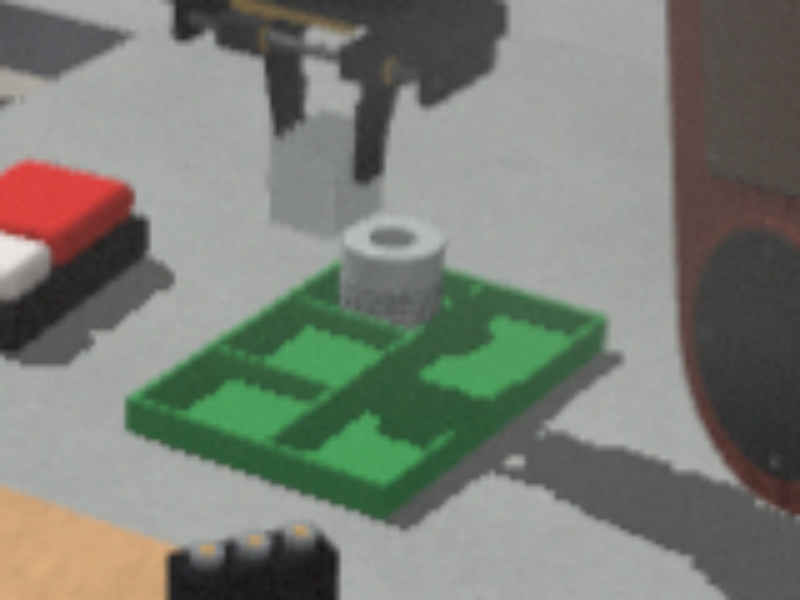

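Request:
play_rows --commands '[[[0,0,0.4],0],[[0,0,0.8],0],[[0,0,1.2],0],[[0,0,1.6],0],[[0,0,1.9],0]]'

```text
t: 21.75
tcp_pos: [549.3, -214.4, 28.3]
tcp_rot: [-3.14, 0.039, 0.003]
contact_force: [-0.5, 1.5, -2.3]
opening: 0.528
```

Request:
play_rows --commands '[[[0,0,0.15],0],[[0,0,0.25],0],[[0,0,0.35],0],[[0,0,0.42],0],[[0,0,0.46],0]]'

```text
t: 22.17
tcp_pos: [550.4, -216.7, 11.9]
tcp_rot: [3.141, -0.041, 0.001]
contact_force: [-0.2, -0.3, -2.0]
opening: 0.525
```

Request:
play_rows --commands '[[[0,0,0.02],0],[[0,0,0.04],0],[[0,0,0.06],0],[[0,0,0.08],0],[[0,0,0.08],0]]'

```text
t: 22.58
tcp_pos: [550.0, -216.7, 8.4]
tcp_rot: [3.141, -0.041, 0.0]
contact_force: [0.1, 0.3, -1.7]
opening: 0.525
```

Request:
play_rows --commands '[[[0,0,0.02],0],[[0,0,0.03],0],[[0,0,0.05],0],[[0,0,0.06],0],[[0,0,0.06],0]]'

```text
t: 23.0
tcp_pos: [550.1, -216.7, 7.3]
tcp_rot: [3.141, -0.041, -0.0]
contact_force: [-3.9, 1.8, 7.6]
opening: 0.53
```

Contact with the floor. Release and retreat.

Request:
play_rows --commands '[[[0,0,0],0],[[0,0,0],0],[[0,0,0],0],[[0,0,0],0],[[0,0,0],0]]' --claw -1

```text
t: 23.42
tcp_pos: [550.0, -216.6, 5.9]
tcp_rot: [-3.141, 0.041, 0.0]
contact_force: [0.3, -1.0, 0.9]
opening: 0.821
```

Request:
play_rows --commands '[[[0,0,0],0],[[0,0,-0.3],0],[[0,0,-1],0],[[0,0,-1.8],0],[[0,0,-2.6],0]]'

```text
t: 23.83
tcp_pos: [549.4, -216.3, 111.4]
tcp_rot: [-3.141, 0.041, 0.002]
contact_force: [0.7, -0.7, -0.2]
opening: 0.996
```

Request:
play_rows --commands '[[[0.1,-1,-1],0],[[0.2,-2,-2],0],[[0.3,-3,-2.2],0],[[0.3,-4,-2.2],0],[[0.3,-4.8,-2.2],0]]'

```text
t: 24.25
tcp_pos: [568.0, -37.2, 201.1]
tcp_rot: [3.14, -0.043, 0.009]
contact_force: [1.8, -0.2, 0.2]
opening: 0.999
```

Request:
play_rows --commands '[[[0.1,-1,0],0],[[0.2,-2,0],0],[[0.3,-3,0],0],[[0.3,-4,0],0],[[0.3,-4.8,0],0]]'

```text
t: 24.67
tcp_pos: [583.3, 156.4, 198.3]
tcp_rot: [-3.141, 0.039, -0.002]
contact_force: [1.1, -0.1, 0.1]
opening: 1.003
```

Request:
play_rows --commands '[[[0,-1,0],0],[[0,-2,0],0],[[0,-3,0],0],[[0,-3.3,0],0],[[0,-3.3,0],0]]'

```text
t: 25.08
tcp_pos: [586.2, 288.9, 197.7]
tcp_rot: [-3.14, 0.034, -0.001]
contact_force: [0.3, 0.6, 0.6]
opening: 1.001
```

```bash
python3 - <<'E'
from p import *
s=snap('side'); cv2.imwrite('pics/s17.png',cv2.resize(s['pixels'][150:270,280:440],None,fx=5,fy=5))
s=snap('wrist','w17.png')
o=readout.get_obs();print(o['t'],o['tcp_pos'],o['tcp_rot'],o['opening'])
img=s['pixels'].copy(); m=(569.1,342.6); draw(s,img,[circ(m,22,59),circ(m,22,3),circ(m,3,71)],1,np.zeros(2)); cv2.imwrite('pics/ov17.png',img)
E
```

```text
25.1833 [586.79859823 285.20588075 197.38171105] [ 3.14056654e+00 -3.91556101e-02  1.03940125e-04] 0.9979219140623978
```

View pics/s17.png

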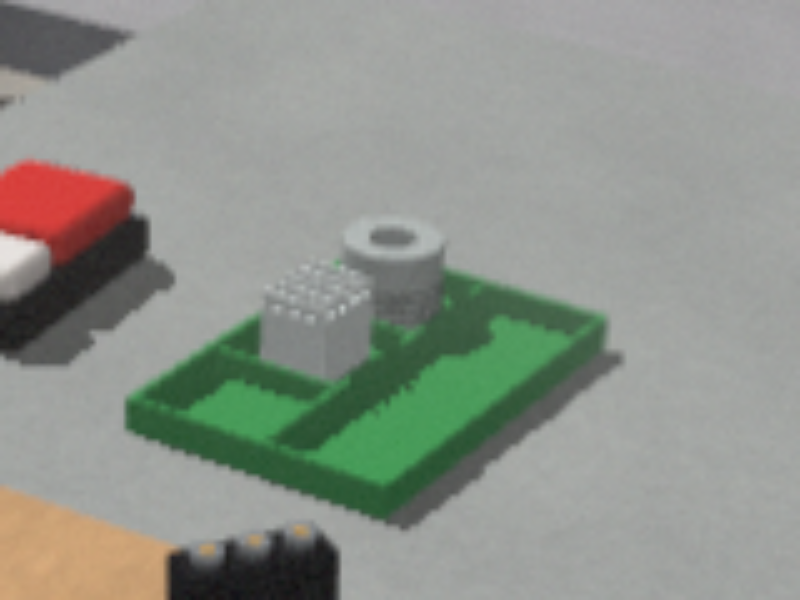

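View pics/ov17.png

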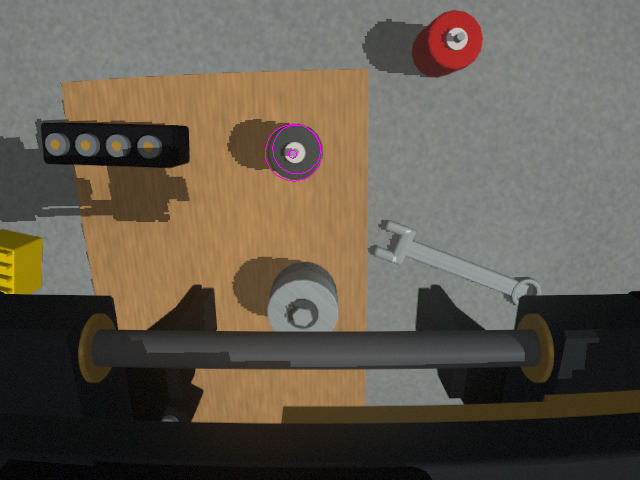

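Request:
play_rows --commands '[[[-0.47,-0.9,0],0],[[-0.47,-1.4,0.7],0],[[-0.47,-1.4,1.6],0],[[-0.47,-1.4,2.4],0],[[-0.47,-1.4,3.0],0]]'

```text
t: 25.6
tcp_pos: [568.8, 339.4, 74.4]
tcp_rot: [3.139, -0.043, -0.004]
contact_force: [0.3, -0.6, -0.8]
opening: 1.001
```

Request:
play_rows --commands '[[[0,0,0.4],0],[[0,0,0.8],0],[[0,0,1.2],0],[[0,0,1.6],0],[[0,0,1.77],0]]'

```text
t: 26.02
tcp_pos: [568.8, 338.9, 4.1]
tcp_rot: [3.139, -0.045, -0.005]
contact_force: [-0.5, -0.7, -1.3]
opening: 0.996
```

Request:
play_rows --commands '[[[0,0,0],0],[[0,0,0],0],[[0,0,0],0],[[0,0,0],0],[[0,0,0],0]]' --claw 1

```text
t: 26.43
tcp_pos: [570.6, 342.2, 7.7]
tcp_rot: [-3.14, 0.041, -0.003]
contact_force: [0.8, -0.3, 0.4]
opening: 0.703
```

Request:
play_rows --commands '[[[0,0,0],0],[[0,0,0],0],[[0,0,0],0],[[0,0,0],0],[[0,0,0],0]]'

```text
t: 26.85
tcp_pos: [570.1, 342.1, 6.7]
tcp_rot: [-3.141, 0.041, -0.001]
contact_force: [-0.3, 0.5, 2.0]
opening: 0.493
```

Request:
play_rows --commands '[[[0,0,-0.3],0],[[0,0,-0.8],0],[[0,0,-1.5],0],[[0,0,-2.3],0],[[0,0,-2.7],0]]'

```text
t: 27.27
tcp_pos: [570.8, 342.5, 118.7]
tcp_rot: [-3.14, 0.041, -0.005]
contact_force: [1.5, 1.0, -0.6]
opening: 0.497
```

Request:
play_rows --commands '[[[0,0.5,0],0],[[0,1.3,0],0],[[0,2.2,0],0],[[0,3.1,0],0],[[0,4,0],0]]'

```text
t: 27.68
tcp_pos: [564.5, 180.7, 114.4]
tcp_rot: [3.141, -0.04, -0.001]
contact_force: [0.6, 0.5, -1.7]
opening: 0.494
```

Request:
play_rows --commands '[[[0,0.9,0],0],[[0,1.8,0],0],[[0,2.7,0],0],[[0,3.6,0],0],[[0,4.5,0],0]]'

```text
t: 28.1
tcp_pos: [559.9, 0.5, 114.6]
tcp_rot: [-3.141, 0.041, 0.001]
contact_force: [0.6, 0.5, -2.8]
opening: 0.495
```

Request:
play_rows --commands '[[[-0.1,0.8,0],0],[[-0.12,1.6,0],0],[[-0.12,2.4,0],0],[[-0.12,3.0,0],0],[[-0.12,3.33,0],0]]'

```text
t: 28.52
tcp_pos: [551.8, -133.8, 114.6]
tcp_rot: [3.141, -0.045, -0.001]
contact_force: [0.6, -0.7, -2.0]
opening: 0.498
```

```bash
python3 - <<'E'
from p import *
s=snap('side'); cv2.imwrite('pics/s18.png',cv2.resize(s['pixels'][150:270,280:440],None,fx=5,fy=5))
o=readout.get_obs();print(o['t'],o['tcp_pos'],o['tcp_rot'],o['opening'],o['contact_force'])
E
```

```text
28.5667 [ 551.99130555 -134.92516113  114.59394826] [ 3.13973930e+00 -4.56134718e-02 -2.86206443e-04] 0.4954546443487153 [-0.02199956 -2.30885913 -2.01800377]
```

View pics/s18.png

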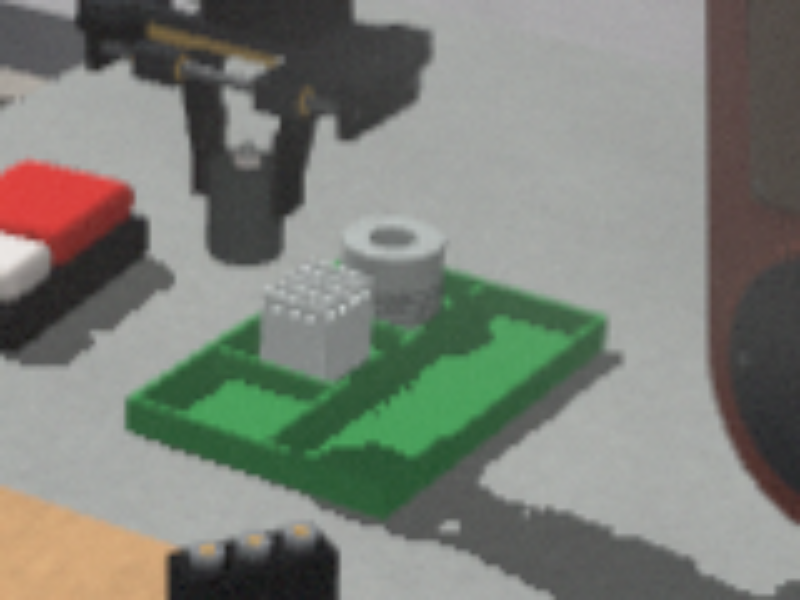

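Request:
play_rows --commands '[[[0,0,0.4],0],[[0,0,0.8],0],[[0,0,1.2],0],[[0,0,1.7],0],[[0,0,2.1],0]]'

```text
t: 28.98
tcp_pos: [551.9, -129.6, 29.1]
tcp_rot: [-3.14, 0.04, 0.002]
contact_force: [-0.2, 0.0, -2.2]
opening: 0.497
```

Request:
play_rows --commands '[[[0,0,0.15],0],[[0,0,0.25],0],[[0,0,0.35],0],[[0,0,0.42],0],[[0,0,0.48],0]]'

```text
t: 29.4
tcp_pos: [553.3, -131.1, 11.8]
tcp_rot: [3.141, -0.041, 0.002]
contact_force: [-0.3, 0.2, -0.6]
opening: 0.493
```

Request:
play_rows --commands '[[[0,0,0.02],0],[[0,0,0.04],0],[[0,0,0.06],0],[[0,0,0.07],0],[[0,0,0.07],0]]'

```text
t: 29.82
tcp_pos: [552.5, -131.2, 8.4]
tcp_rot: [3.141, -0.041, 0.0]
contact_force: [-0.1, 0.4, -2.3]
opening: 0.495
```

Request:
play_rows --commands '[[[0,0,0.015],0],[[0,0,0.03],0],[[0,0,0.04],0],[[0,0,0.05],0],[[0,0,0.05],0]]'

```text
t: 30.23
tcp_pos: [552.7, -131.2, 7.6]
tcp_rot: [3.141, -0.041, 0.0]
contact_force: [-5.0, 1.1, 8.3]
opening: 0.497
```

Request:
play_rows --commands '[[[0,0,0],0],[[0,0,0],0],[[0,0,0],0],[[0,0,0],0],[[0,0,0],0]]' --claw -1

```text
t: 30.65
tcp_pos: [552.5, -131.1, 6.1]
tcp_rot: [-3.141, 0.041, 0.0]
contact_force: [-0.8, 0.1, -0.1]
opening: 0.788
```

Request:
play_rows --commands '[[[0,0,0],0],[[0,0,-0.3],0],[[0,0,-1],0],[[0,0,-1.8],0],[[0,0,-2.6],0]]'

```text
t: 31.07
tcp_pos: [551.8, -130.8, 111.6]
tcp_rot: [-3.141, 0.041, 0.002]
contact_force: [1.0, 0.0, -0.5]
opening: 0.994
```

Request:
play_rows --commands '[[[-0.2,-0.7,-1],-1],[[-0.4,-1.5,-2],-2],[[-0.6,-2.5,-2],-3],[[-0.8,-3.4,-2],-4],[[-0.86,-4.25,-2],-5]]'

```text
t: 31.48
tcp_pos: [522.8, 40.9, 193.5]
tcp_rot: [3.042, 0.779, 0.007]
contact_force: [1.3, 0.5, -0.7]
opening: 0.996
```

```bash
python3 - <<'E'
from p import *
s=snap('side'); cv2.imwrite('pics/s19.png',cv2.resize(s['pixels'][150:270,280:440],None,fx=5,fy=5))
o=readout.get_obs();print(o['t'],o['tcp_pos'],o['tcp_rot'],o['joint_positions'])
E
```

```text
31.5333 [521.65883057  48.53522885 192.67706467] [-3.03494466 -0.79495767 -0.00614502] [-0.06158831 -0.02379493  1.79323116  0.00537462  1.36976762 -0.57501423]
```

View pics/s19.png

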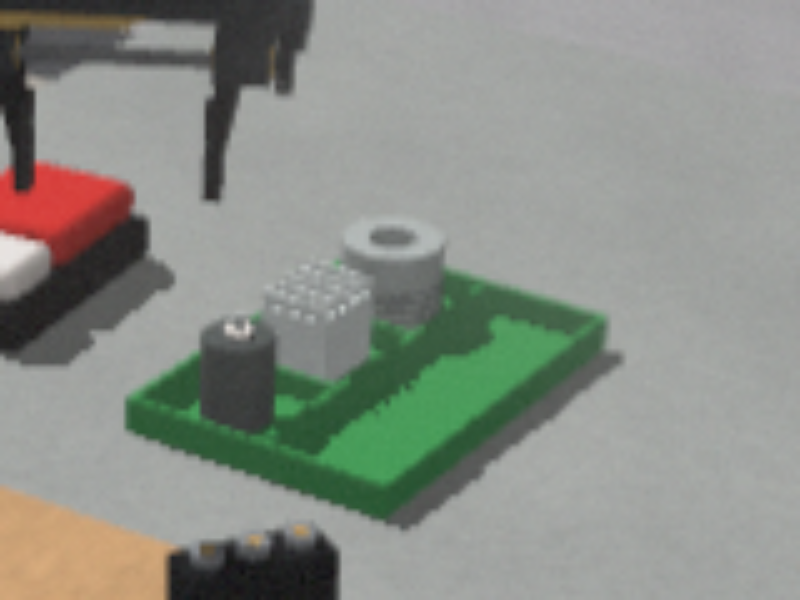

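Request:
play_rows --commands '[[[0.24,-0.86,0],-1],[[0.48,-1.72,0],-2],[[0.72,-2.6,0],-3],[[0.96,-3.46,0],-4],[[1.2,-4.32,0],-5]]'

```text
t: 31.95
tcp_pos: [481.7, 216.0, 191.2]
tcp_rot: [2.737, 1.541, 0.001]
contact_force: [1.5, 0.3, 1.1]
opening: 1.001
```

Request:
play_rows --commands '[[[0.6,-0.6,0],-1],[[1.2,-1.2,0],-2],[[1.9,-1.8,0],-3],[[2.5,-2.4,0],-4],[[2.5,-2.4,0],-4.7]]'

```text
t: 32.37
tcp_pos: [450.8, 355.2, 191.1]
tcp_rot: [-2.273, -2.166, -0.003]
contact_force: [0.1, -0.9, 0.3]
opening: 0.999
```

```bash
python3 - <<'E'
from p import *
from scipy.spatial.transform import Rotation as Ro
s=snap('wrist','w20.png')
o=readout.get_obs();print(o['t'],o['tcp_pos'],o['opening'],o['joint_positions'].round(3))
R=Ro.from_rotvec(o['tcp_rot']).as_matrix();print(np.degrees(np.arctan2(R[1,0],R[0,0])))
u=(415.5,353.8);y=-0.054
img=s['pixels'].copy(); draw(s,img,[rect(u,112,34,y,53),rect(u,112,34,y,3)],1,np.zeros(2)); cv2.imwrite('pics/ov20.png',img)
E
```

```text
32.4167 [451.53010023 352.67736728 190.91094558] 0.9956220086338329 [ 5.250e-01  9.900e-02  1.670e+00  1.000e-03  1.372e+00 -1.000e+00]
87.39299459434132
```

View pics/ov20.png

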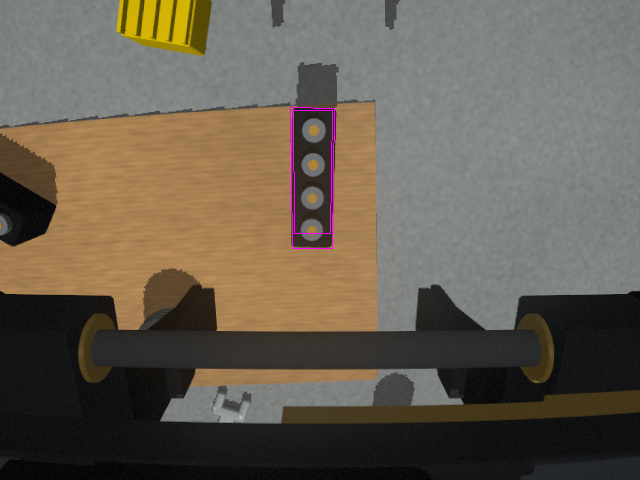

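Request:
play_rows --commands '[[[-0.03,-0.9,0],0],[[-0.03,-0.9,0.9],0],[[-0.03,-0.9,1.8],0],[[-0.03,-0.9,2.6],0],[[-0.03,-0.9,3.1],0]]'

```text
t: 32.83
tcp_pos: [415.1, 349.0, 63.5]
tcp_rot: [-2.287, -2.153, 0.006]
contact_force: [0.3, -0.2, 0.3]
opening: 1.002
```

Request:
play_rows --commands '[[[0,0,0.4],0],[[0,0,0.8],0],[[0,0,1.2],0],[[0,0,1.5],0],[[0,0,1.6],0]]'

```text
t: 33.25
tcp_pos: [415.7, 349.4, 0.6]
tcp_rot: [-2.286, -2.154, 0.005]
contact_force: [-0.1, 0.3, -0.3]
opening: 1.002
```

Request:
play_rows --commands '[[[0,0,0],0],[[0,0,0],0],[[0,0,0],0],[[0,0,0],0],[[0,0,0],0]]' --claw 1

```text
t: 33.67
tcp_pos: [417.3, 351.3, 3.2]
tcp_rot: [2.284, 2.156, 0.003]
contact_force: [0.7, 0.3, 0.3]
opening: 0.706
```

Request:
play_rows --commands '[[[0,0,0],0],[[0,0,0],0],[[0,0,0],0],[[0,0,0],0],[[0,0,0],0]]'

```text
t: 34.08
tcp_pos: [416.9, 351.3, 2.5]
tcp_rot: [-2.284, -2.156, -0.002]
contact_force: [-0.1, 3.2, 1.2]
opening: 0.386
```

Request:
play_rows --commands '[[[0,0,-0.3],0],[[0,0,-0.8],0],[[0,0,-1.5],0],[[0,0,-2.3],0],[[0,0,-2.8],0]]'

```text
t: 34.5
tcp_pos: [417.1, 350.9, 117.4]
tcp_rot: [2.284, 2.156, 0.002]
contact_force: [0.5, 0.9, -2.3]
opening: 0.386
```

Request:
play_rows --commands '[[[-0.7,0.06,0],1],[[-1.6,0.14,0],2],[[-2.5,0.22,0],3],[[-3.5,0.3,0],4],[[-4.48,0.39,0],5]]'

```text
t: 34.92
tcp_pos: [420.8, 169.3, 114.4]
tcp_rot: [2.768, 1.486, -0.002]
contact_force: [1.4, -0.7, -3.0]
opening: 0.392
```

Request:
play_rows --commands '[[[-0.7,0.6,0],1],[[-1.4,1.2,0],2],[[-2.15,1.77,0],3],[[-2.87,2.36,0],4],[[-3.59,2.96,0],5]]'

```text
t: 35.33
tcp_pos: [441.1, -15.8, 114.6]
tcp_rot: [3.058, 0.718, -0.001]
contact_force: [0.8, 0.1, -2.6]
opening: 0.387
```

Request:
play_rows --commands '[[[-0.35,0.95,0],1],[[-0.7,1.9,0],2],[[-1.05,2.85,0],3],[[-1.4,3.8,0],4],[[-1.74,4.72,0],4.75]]'

```text
t: 35.75
tcp_pos: [463.8, -216.0, 114.5]
tcp_rot: [-3.141, 0.058, 0.001]
contact_force: [1.2, -0.4, -2.7]
opening: 0.388
```

```bash
python3 - <<'E'
from p import *
from scipy.spatial.transform import Rotation as Ro
s=snap('side'); cv2.imwrite('pics/s21.png',cv2.resize(s['pixels'][150:270,280:440],None,fx=5,fy=5))
o=readout.get_obs();print(o['t'],o['tcp_pos'],o['opening'],o['contact_force'])
R=Ro.from_rotvec(o['tcp_rot']).as_matrix();print(np.degrees(np.arctan2(R[1,0],R[0,0])))
E
```

```text
35.8 [ 464.80375233 -223.31535652  115.23196976] 0.3852358477337058 [-1.50457134 -5.99529375 -0.91261333]
-2.494719314751596
```

View pics/s21.png

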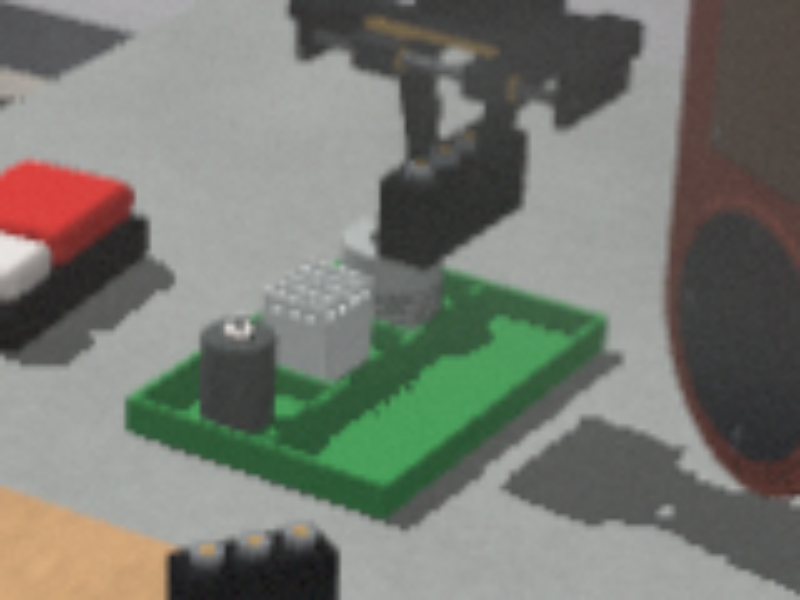

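Request:
play_rows --commands '[[[-0.2,0,0.2],0],[[-0.2,0,0.7],0],[[-0.2,0,1.3],0],[[-0.2,0,1.8],0],[[-0.2,0,2.2],0]]'

```text
t: 36.22
tcp_pos: [454.5, -211.8, 24.2]
tcp_rot: [-3.139, 0.047, 0.005]
contact_force: [-1.0, 0.8, -3.7]
opening: 0.388
```

Request:
play_rows --commands '[[[0,0,0.15],0],[[0,0,0.25],0],[[0,0,0.35],0],[[0,0,0.42],0],[[0,0,0.48],0]]'

```text
t: 36.63
tcp_pos: [457.3, -214.0, 7.8]
tcp_rot: [3.14, -0.049, 0.002]
contact_force: [-0.0, 0.1, -2.7]
opening: 0.392
```

Request:
play_rows --commands '[[[0,0,0.02],0],[[0,0,0.04],0],[[0,0,0.06],0],[[0,0,0.08],0],[[0,0,0.08],0]]'

```text
t: 37.05
tcp_pos: [456.7, -213.7, 3.9]
tcp_rot: [3.141, -0.049, 0.0]
contact_force: [-0.7, 0.4, -4.0]
opening: 0.391
```

Request:
play_rows --commands '[[[0,0,0.015],0],[[0,0,0.03],0],[[0,0,0.045],0],[[0,0,0.05],0],[[0,0,0.05],0]]'

```text
t: 37.47
tcp_pos: [456.9, -213.8, 3.5]
tcp_rot: [3.141, -0.049, -0.0]
contact_force: [-4.2, 3.3, 10.7]
opening: 0.386
```

Request:
play_rows --commands '[[[0,0,0],0],[[0,0,0],0],[[0,0,0],0],[[0,0,0],0],[[0,0,0],0]]' --claw -0.2

```text
t: 37.88
tcp_pos: [456.7, -213.7, 1.8]
tcp_rot: [3.141, -0.049, 0.0]
contact_force: [-0.6, 0.0, 0.1]
opening: 0.586
```

Request:
play_rows --commands '[[[0,0,0],0],[[0,0,-0.3],0],[[0,0,-1],0],[[0,0,-1.8],0],[[0,0,-2.6],0]]'

```text
t: 38.3
tcp_pos: [456.0, -213.3, 107.3]
tcp_rot: [-3.14, 0.049, 0.002]
contact_force: [0.5, -0.7, 0.6]
opening: 0.599
```

Request:
play_rows --commands '[[[0.5,0.4,-0.5],0],[[1,0.8,-1.2],0],[[1.3,1.2,-2],0],[[1.3,1.4,-2.6],0],[[1.3,1.4,-3],0]]'

```text
t: 38.72
tcp_pos: [508.2, -273.7, 230.3]
tcp_rot: [3.138, -0.051, 0.006]
contact_force: [-0.1, -0.3, -0.6]
opening: 0.602
```

```bash
python3 - <<'E'
from p import *
o=readout.get_obs();print(o['t'],o['tcp_pos'],o['opening'],o['contact_force'])
s=snap('wrist'); img=s['pixels'].copy()
c=np.array([508.45,-215.16]);y=-3.1716;R=np.array([[np.cos(y),-np.sin(y)],[np.sin(y),np.cos(y)]])
b=lambda a,d:c+R@[a,d]
draw(s,img,[rect(c,176,262,y,22),circ(b(-42,86),32,56),rect(b(-42,0),46,56,-.03,58),circ(b(-42,-86),22,60),rect(b(51.5,0),34,112,-.03,54)],1,np.zeros(2))
cv2.imwrite('pics/ov22.png',img)
s=snap('side','s22.png'); snap('scene','sc22.png')
E
```

```text
38.7167 [ 508.24522135 -273.68304679  230.34659536] 0.6024449944699941 [-0.06220541 -0.29168386 -0.55607619]
```

View pics/ov22.png

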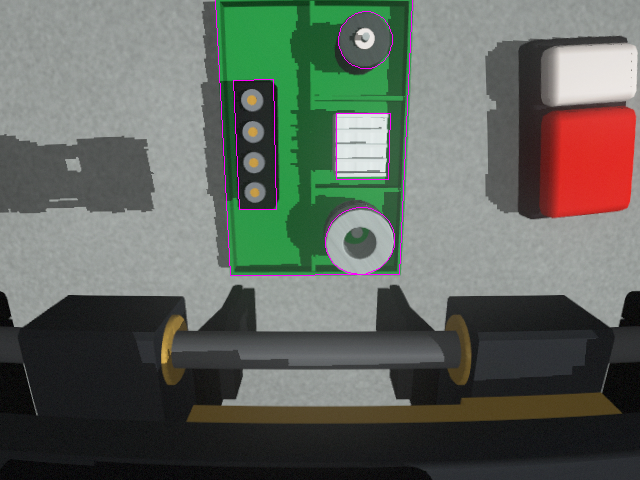

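View pics/s22.png

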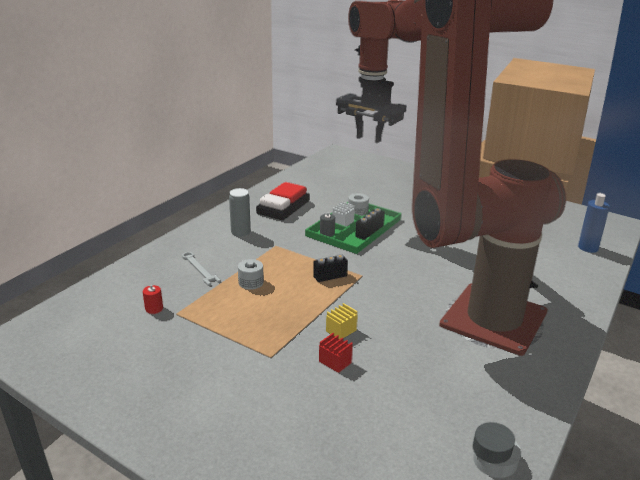

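View pics/sc22.png

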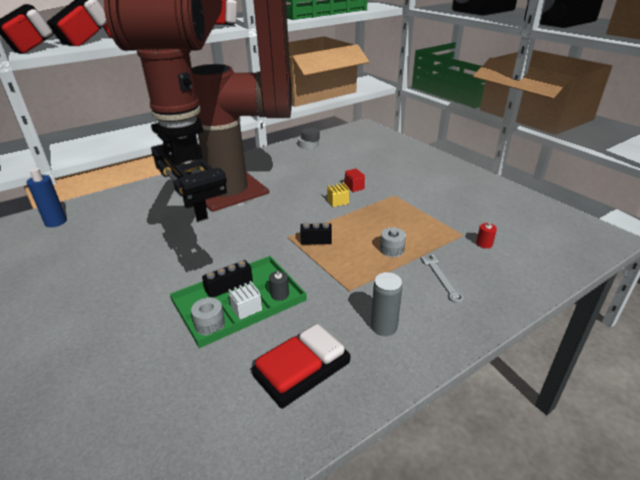

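All four parts match their predicted outlines in the overlay, with the post showing inside the pulley's bore. The solid pulley, the three-tower coil, the spray can, the wrench and the lamp sit where they were. I'll let the arm settle, then hand in.

Request:
play_rows --commands '[[[0,0,0],0],[[0,0,0],0],[[0,0,0],0],[[0,0,0],0],[[0,0,0],0]]'

```text
t: 39.28
tcp_pos: [506.5, -270.9, 225.0]
tcp_rot: [-3.14, 0.049, 0.002]
contact_force: [-0.7, 0.8, 0.6]
opening: 0.601
```

```bash
python3 -c "
from plant import arm; print(arm.hand_in())"
```

```text
the job is handed in; nothing more can be done
None
```

I packed all four parts and handed the job in at about 39 s: the bored pulley over the post, the finned unit in the middle bay, the motor in the other end bay and the four-tower coil lengthwise in the long bay. Each part was lowered until the wrist force showed floor contact, then released.

**What disagreed:** the real fingertips sit about 27 mm above the reported TCP. My first grasp on the pulley therefore closed over its top, and pressing down afterwards tilted it about 30° with about 31 N on the wrist. It stood back up on its own when I lifted. I then measured the offset in the fixed cameras, and every later grasp held first time.

**Last checks:**
- In the wrist view, the drawn outlines of all four parts and the tray matched to about 1–2 mm, and the post was visible inside the bore.
- The coil sits about 7 mm off the long bay's centre line, towards the outer wall. I put it there on purpose to keep the fingers clear of the unit, and it is within the 28 mm limit.
- In the side and scene views, the two look-alikes, spray can, wrench and lamp show no visible shift. I judged that by eye and did not measure it.
- The gripper was clear of everything at hand-in.

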